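# Change the abrasive rolls and bin the spent cores

### The job

Change the abrasive rolls on the spindle stand. Press the bin's lever right down so that its lid stays raised, drop every empty core from the spindles into the bin, then lift the lever back so that the lid closes; work the lid by the lever only, never by pushing the lid itself. Put the three fresh rolls from the bench on the three spindles, one on each and flat on the board, and leave the glue bottle, the tape measure and the spanner where they are.

Things in the scene. Friction and masses are not known exactly. Their poses are not given: they have to be found in the camera images.
- bin: grey sheet-steel bench bin, fixed, 170 mm deep (x), 180 mm wide (y), 150 mm high, walls 4 mm. Origin at the centre of its underside; its front, with the lever, faces its -x, the lid hinge is along the top of its +x side. The lever is a steel bail: arms outside both side walls, pivoted 25 mm in front of the bin's centre and 75 mm above the bench, joined by a cross bar 51 mm in front of the bin
- bin_mouth (a point): centre of the bin's open mouth, 150 mm above the bench; the opening is 162 x 172 mm
- lever (a joint): 0 = up (lid shut), 0.5 rad = right down (lid fully raised); turns about a level axis along the bin's y. Takes up to about 10 N at the grip moved slowly; damped. Lid angle = 3.5 x lever angle. Past about 0.46 rad the lid leans back and both stay by themselves; let go earlier and it falls shut. To close, lift the grip to under 0.25 rad (or all the way) and let go: the lid sinks shut within 2 s
- lever_grip (a point): middle of the lever's black grip tongue, which points out from the bin's front: 75 mm long, 28 mm wide (along bin y), 14 mm thick; push it from above or pinch its 28 mm. 160 mm from the pivot. Lever up: 180 mm in front of the bin's centre, 115 mm above the bench, tongue rising 0.25 rad outward; lever down: 35 mm above the bench, sloping 0.25 rad down outward. Moves with the lever
- lid: the bin's lid, a flat grey sheet 184 x 190 mm. Origin at the middle of its hinge axis (89 mm behind the bin's centre, 153 mm above the bench); its -x axis points from the hinge along the lid, its z axis is up when shut. Fully raised it leans back 0.18 rad beyond upright, its edge about 330 mm above the bench
- stand: roll stand fixed to the bench: a plywood board 100 mm (x) x 290 mm (y) x 18 mm with three upright steel spindles in a row along its y axis, 90 mm apart. Origin at the centre of its underside
- spindle_1 (a point): foot of the stand's +y spindle, on the board's top face, 18 mm above the bench: spindle 20 mm in diameter, 67 mm high with a tapered tip (the last 14 mm taper to 11 mm)
- spindle_2 (a point): foot of the stand's middle spindle, on the board's top face, 18 mm above the bench: spindle 20 mm in diameter, 67 mm high with a tapered tip (the last 14 mm taper to 11 mm)
- spindle_3 (a point): foot of the stand's -y spindle, on the board's top face, 18 mm above the bench: spindle 20 mm in diameter, 67 mm high with a tapered tip (the last 14 mm taper to 11 mm)
- core_a: an empty cardboard core: a plain tube 34 mm across, 26 mm bore, 55 mm tall, 0.03 kg; it starts standing on one of the three spindles. Origin at the centre of its underside, z along the tube (may be absent)
- core_b: an empty cardboard core: a plain tube 34 mm across, 26 mm bore, 55 mm tall, 0.03 kg; it starts standing on one of the three spindles. Origin at the centre of its underside, z along the tube (may be absent)
- core_c: an empty cardboard core: a plain tube 34 mm across, 26 mm bore, 55 mm tall, 0.03 kg; it starts standing on one of the three spindles. Origin at the centre of its underside, z along the tube (may be absent)
- roll_a: a fresh roll of brown abrasive paper standing on end on the bench: 58 mm across, 55 mm tall, 26 mm bore right through, 0.16 kg. Origin at the centre of its underside, z along the bore; it goes on the same way up
- roll_b: a fresh roll of brown abrasive paper standing on end on the bench: 58 mm across, 55 mm tall, 26 mm bore right through, 0.16 kg. Origin at the centre of its underside, z along the bore; it goes on the same way up
- roll_c: a fresh roll of brown abrasive paper standing on end on the bench: 58 mm across, 55 mm tall, 26 mm bore right through, 0.16 kg. Origin at the centre of its underside, z along the bore; it goes on the same way up
- glue_bottle: white glue bottle with red nozzle, 58 mm across, 176 mm tall, standing behind the stand; bystander. Origin at the centre of its underside
- tape_measure: yellow tape measure, 38 x 78 x 63 mm, left of the rolls; bystander. Origin at the centre of its underside
- spanner_13: open-ended spanner, 148 mm long, 27 mm wide, 9 mm thick, lying between stand and bin; bystander. Origin at the centre of its underside
Mind the look-alikes: they are no part of the job. What is shaped like the core_a but purple is not meant.

How it is judged:
By the outcome, as a careful person would: the job done as asked, in the order asked, and still so for the second after the job is handed in, with the robot touching nothing.
Of core_a, core_b, core_c only 2 to 3 are there at a start; the rules pass over those that are not, and their reading is None.
At some moment in a run one of roll_a, roll_b, roll_c may be knocked a few centimetres aside while the robot is not near it.
It also fails if it takes over 192 s, if anything falls off the work surface, if the arm or the gripper's body presses on something with over 40 N, if the wrist force passes 120 N, or if a joint passes its speed limit or range.

### The arm

A 6-joint arm with a two-finger parallel gripper is mounted at the origin on the work surface; the furniture and walls round the work are solid. World frame = base frame: x ahead of the robot, y to its left, z up, the work surface at z = 0. Lengths are in mm, angles in rad, forces in N, time in s.
With the tool pointing down it reaches from about 375 to 825 mm from the base axis. Payload 5.5 kg.
Tool frame: the origin (TCP) lies at the centre of the arm's flange, where the gripper is bolted on; the fingertips stand 173 mm ahead of it and the grasp point (between the pads) lies 155 mm ahead of it; z points along the fingers, y is the line along which they close (so a half turn about z gives the same grasp; the last joint's range is limited). The gripper opens to 85 mm and grips with 20 to 120 N. Pads are 22 mm wide; open, the fingers measure 114 mm over their backs; the gripper's body (76 mm by 85 mm) begins 54 mm behind the grasp point. The pads swing forward as they close: fully open they stand 13 mm farther back than shut.
Start: joints at [1.115, 0.314, -0.047, 1.21, 0, 1.571], TCP at [264.105, 538.743, 404.699] pointing down, gripper open.
Joint ranges: [-2.67, 2.67], [-0.69, 1.73], [-1.03, 1.25], [-2.08, 2.16], [-1.42, 1.45], [-3.14, 3.14]. Speed limits (rad/s): [2.39, 2.39, 3.01, 3.14, 3.14, 3.14].

### API

Orientations are given as a unit quaternion [x, y, z, w].
In Python, from rig import r, vision, hand_in gives the robot as it stands.
- The arm moves only by the tool play_rows, never from a script. Its argument "series" is a list of rows, each an object with "turn": the turn, a rotation vector about the tool's x, y, z in degrees, a list of three; "xyz": the shift along the tool's x, y, z in m, a list of three; "hand": the finger opening in m, from 0 to 0.0854. In form: [{"turn": [rx, ry, rz], "xyz": [x, y, z], "hand": hand}, ...]. A call has 1 to 20 rows; each row shifts and turns the commanded pose from where the row before left it, along the tool's axes as they then stand; what a row does not reach is not made up. A row lasts 1/12 s, in which the tool goes at most 41.7 mm and 7.16 degrees, less where a joint would pass 70% of its speed; a pose out of reach is approached as far as the arm can. A call is refused whole if a number of a shift passes 0.0417 or a number of a turn 7.16, either way. A call with a gripper value outside its range is refused whole. The fingers move at their own pace and stop on an object; the grip force is fixed at half the most. Time passes only in rows, so rows that do not move let the fingers close. It gives the time, the measured TCP pose, the force, the opening and the grip force at its end, in the units of the state.
- r.get_state(): the state, without advancing time (a new reading comes with each control period).
- vision.camera(name): name is "scene" or "top"; returns the picture (400x640x3 uint8, red, green, blue); there is no depth.
- vision.camera_params(name): a dict with "mtx" (3x3 intrinsics, pixels), "camera_from_world" (4x4, takes a point from world to camera coordinates). Camera axes: x right, y down, z forward; pixel columns grow to the right and rows downward; lengths in mm; the calibration is good to about 2 mm. A picture is of the moment at which its call begins. camera_params takes no time and is no camera call.
- hand_in(): hands the job in; it is judged then, once.
The state is a dict: "clock": time; "joints": joint angles; "joint_velocities": joint speeds; "joint_efforts": joint torques, N m; "eef_pos": TCP position; "ee_rot": TCP orientation; "contact_force": force on the tool from outside, world axes, zero at the start; "moment": the same for the moment, N m; "width": finger opening in mm; "grasp_force": force on a finger pad.
Only numpy, scipy, OpenCV 4.12 (cv2) and the standard library are available. Lean on these libraries where they do the work, as an engineer would, in place of code of your own. Each camera call takes 0.05 s, during which the arm holds its last target. There are 200 camera calls.

## Working session

There is one attempt and no reset: what is moved stays moved. The work goes in short steps, Python scripts to look and compute and a tool call to move; the robot and the scene stay as the last step left them, time stands still between calls to the robot, and variables do not carry over. Pictures are saved under pics/ and viewed, at most 14 in all, crops included, and the job is handed in when it is done.

Besides the shell and the picture viewer there is one more tool, called after ">>>" in YAML: its name, and indented under it one key for each argument. play_rows: Moves the arm, as the interface text tells. Its arguments: {"type":"object","properties":{"series":{"type":"array"}},"required":["series"]}

```bash
ls; mkdir -p pics; python3 - <<'E'
from rig import r,vision
import cv2,numpy as np
for n in("scene","top"):
    cv2.imwrite(f"pics/{n}0.png",vision.camera(n)[:,:,::-1])
    p=vision.camera_params(n);print(n,np.round(p["mtx"],1).tolist(),np.round(p["camera_from_world"],3).tolist())
s=r.get_state();print(s)
E
```

```text
pics
scene [[461.1, 0.0, 319.2], [0.0, 461.1, 198.8], [0.0, 0.0, 1.0]] [[0.514, -0.858, -0.005, -318.568], [-0.453, -0.266, -0.851, 338.721], [0.729, 0.44, -0.525, 874.831], [0.0, 0.0, 0.0, 1.0]]
top [[470.1, 0.0, 313.7], [0.0, 470.1, 201.8], [0.0, 0.0, 1.0]] [[0.02, -1.0, -0.014, -29.762], [-0.981, -0.017, -0.194, 557.888], [0.193, 0.018, -0.981, 1457.085], [0.0, 0.0, 0.0, 1.0]]
{'clock': 0.1, 'joints': array([ 1.11500177e+00,  3.14156182e-01, -4.79818303e-02,  1.21021316e+00,
       -3.49474358e-06,  1.57081274e+00]), 'joint_velocities': array([-5.96727925e-04, -2.24576544e-03,  1.60654385e-03, -1.39866418e-03,
       -9.17893664e-05,  1.16717354e-03]), 'joint_efforts': array([ 3.80479441e-04, -5.40766096e+01,  3.40542054e+01,  1.11654241e-02,
        3.13073838e-05, -1.63294555e-05]), 'eef_pos': array([263.99203524, 538.51416421, 403.91885509]), 'ee_rot': array([ 2.25937596e-01,  9.74141467e-01, -7.57716749e-04, -1.73934254e-04]), 'contact_force': array([ 0.246972  , -0.3772078 ,  0.18845458]), 'moment': array([0.02471445, 0.01500541, 0.04266211]), 'grasp_force': 0.0, 'width': 85.35409148331121}
```

View pics/scene0.png

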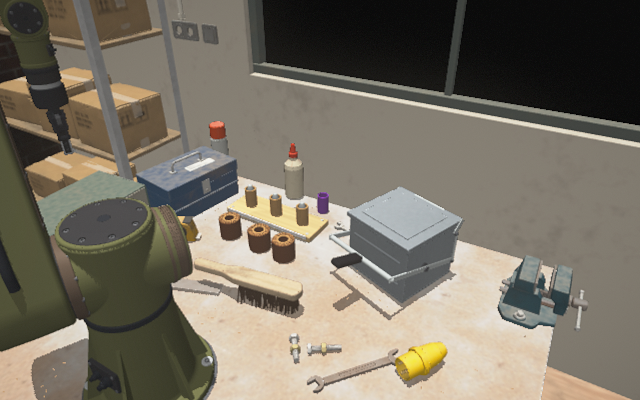

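View pics/top0.png

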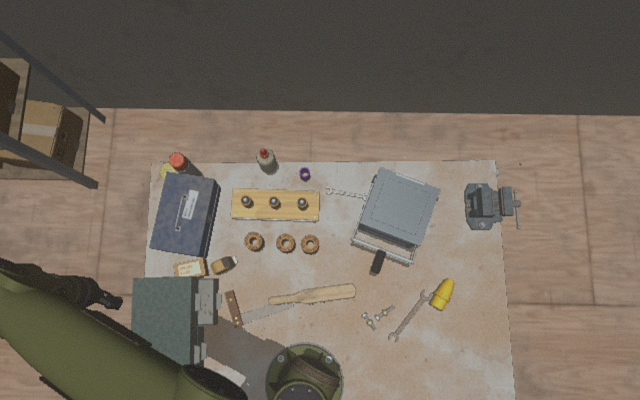

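The scene picture shows cores on all three spindles and the purple look-alike at (323,203). In the top picture the spindles are near (247,201), (275,202) and (302,203), the rolls near (254,242), (286,243) and (310,244), and the black grip at (377,262).

```bash
cat > h.py <<'E'
import numpy as np,cv2
from rig import r,vision
from scipy.spatial.transform import Rotation as R
P={n:vision.camera_params(n) for n in("scene","top")}
def ray(n,u,v):
    M=np.array(P[n]["camera_from_world"]);A=M[:3,:3];c=-A.T@M[:3,3]
    return c,A.T@np.linalg.inv(P[n]["mtx"])@[u,v,1]
def pl(n,u,v,z):
    c,d=ray(n,u,v);return (c+d*(z-c[2])/d[2]).round(1)
def px(n,p):
    M=np.array(P[n]["camera_from_world"]);q=np.array(P[n]["mtx"])@(M[:3,:3]@np.array(p,float)+M[:3,3]);return (q[:2]/q[2]).round(1)
def shot(n,f=None,box=None,k=1):
    im=vision.camera(n)[:,:,::-1].copy()
    if f:
        x0,y0,x1,y1=box or (0,0,640,400)
        cv2.imwrite(f"pics/{f}.png",cv2.resize(im[y0:y1,x0:x1],None,fx=k,fy=k,interpolation=cv2.INTER_CUBIC))
    return im
E
python3 - <<'E'
from h import *
im=shot("top","c1",(220,140,450,290),3)
for u,v in[(247,201),(275,202),(302,203)]:print("sp",pl("top",u,v,85))
for u,v in[(254,242),(286,243),(310,244)]:print("roll",pl("top",u,v,55))
print("grip",pl("top",377,262,115),"board",[pl("top",u,v,18).tolist() for u,v in[(233,190),(319,190),(319,222),(232,220)]])
h=cv2.cvtColor(im,cv2.COLOR_BGR2HSV)
for nm,m,bx in[("brown",(h[...,0]<16)&(h[...,1]>110),(225,225,330,260))]:
    w=np.zeros(m.shape,np.uint8);x0,y0,x1,y1=bx;w[y0:y1,x0:x1]=m[y0:y1,x0:x1]
    for c in cv2.findContours(w,cv2.RETR_EXTERNAL,2)[0]:
        if cv2.contourArea(c)>60:print(nm,cv2.boundingRect(c),cv2.minEnclosingCircle(c))
E
```

```text
sp [551.2 190.8  85. ]
sp [549.6 102.2  85. ]
sp [547.9  17.   85. ]
roll [425.3 167.1  55. ]
roll [424.   65.6  55. ]
roll [422.3 -10.3  55. ]
grip [ 365.7 -214.   115. ] board [[600.8, 250.0, 18.0], [605.7, -35.3, 18.0], [498.7, -37.2, 18.0], [500.1, 247.9, 18.0]]
```

View pics/c1.png

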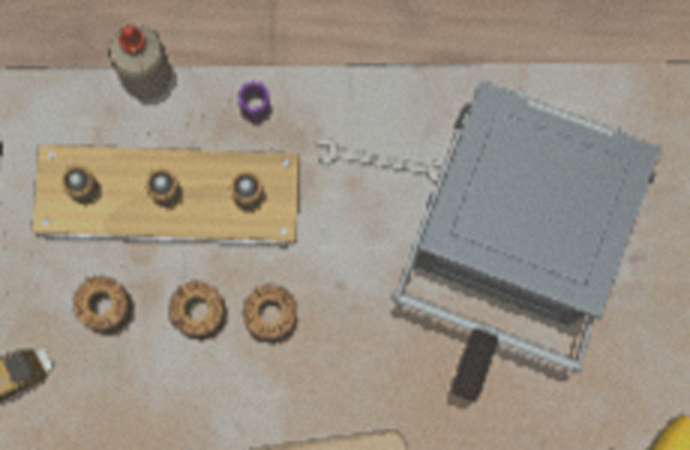

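Enlarged view: rolls (crop pixels) at (101,303), (195,309), (270,312), spindle tips at (76,180), (162,183), (245,185), lid corners at (483,84), (660,148), (417,252), (600,318), grip centre (473,367). The spanner at (380,160) is partly under the bin's left edge.

```bash
python3 - <<'E'
from h import *
a=shot("top");b=shot("top");im=((a.astype(float)+b)/2).astype(np.uint8)
h=cv2.cvtColor(im,cv2.COLOR_BGR2HSV)
f=lambda x,y:((x+.5)/3+219.5,(y+.5)/3+139.5)
L=[pl("top",*f(*q),154) for q in[(483,84),(660,148),(600,314),(417,251)]]
print("lid",[l[:2].tolist() for l in L],"ctr",np.mean(L,0))
e=(L[1]-L[2])+(L[0]-L[3]);print("yaw x",np.degrees(np.arctan2(e[1],e[0])));e=(L[0]-L[1])+(L[3]-L[2]);print("yaw y",np.degrees(np.arctan2(-e[0],e[1])),np.linalg.norm(L[0]-L[1]),np.linalg.norm(L[1]-L[2]))
print("grip",pl("top",*f(473,367),115),[pl("top",*f(*q),122) for q in[(484,330),(462,402)]])
B=[pl("top",*f(*q),18) for q in[(38,147),(298,155),(297,239),(34,232)]];print("board",np.mean(B,0),[x[:2].tolist() for x in B])
for x,y in[(76,180),(162,183),(245,185)]:print("sp",f(x,y),pl("top",*f(x,y),84))
# rolls: darker/saturated ring
for x,y in[(101,303),(195,309),(270,312)]:
    u,v=map(round,f(x,y));s=h[v-13:v+14,u-13:u+14]
    m=((s[...,1]>95)).astype(np.uint8)
    c=max(cv2.findContours(m,cv2.RETR_EXTERNAL,2)[0],key=cv2.contourArea)
    x0,y0,w,hh=cv2.boundingRect(c);print("roll",cv2.boundingRect(c),pl("top",u-13+x0+(w-1)/2,v-13+y0+(hh-1)/2,50),"eye",pl("top",*f(x,y),55))
E
```

```text
lid [[648.0, -222.1], [584.6, -398.5], [417.0, -334.8], [476.0, -155.8]] ctr [ 531.4 -277.8  154. ]
yaw x -20.947010738162565
yaw y -19.003742351583465 187.447379282827 179.2970998092273
grip [ 365.7 -215.   115. ] [array([ 402.2, -225.4,  122. ]), array([ 330.5, -203.1,  122. ])]
board [556.    108.225  18.   ] [[605.3, 252.5], [601.2, -35.3], [507.5, -36.0], [510.0, 251.7]]
sp (245.0, 199.66666666666666) [555.6 197.5  84. ]
sp (273.6666666666667, 200.66666666666666) [554.  106.7  84. ]
sp (301.3333333333333, 201.33333333333334) [553.4  19.3  84. ]
roll (5, 5, 17, 17) [428.9 171.2  50. ] eye [429.4 169.4  55. ]
roll (5, 5, 17, 17) [424.5  69.2  50. ] eye [425.   69.9  55. ]
roll (5, 5, 17, 17) [422.8 -10.2  50. ] eye [423.3  -9.2  55. ]
```

>>> play_rows:
  series:
    - {"turn": [0,0,7.1],"xyz": [0,0,-0.006],"hand": 0.0}
    - {"turn": [0,0,7.1],"xyz": [0,0,-0.006],"hand": 0.0}
    - {"turn": [0,0,7.1],"xyz": [0,0,-0.006],"hand": 0.0}
    - {"turn": [0,0,7.1],"xyz": [0,0,-0.006],"hand": 0.0}
    - {"turn": [0,0,7.1],"xyz": [0,0,-0.006],"hand": 0.0}
    - {"turn": [0,0,7.1],"xyz": [0,0,-0.006],"hand": 0.0}
    - {"turn": [0,0,7.1],"xyz": [0,0,-0.006],"hand": 0.0}
    - {"turn": [0,0,7.1],"xyz": [0,0,-0.006],"hand": 0.0}
    - {"turn": [0,0,7.1],"xyz": [0,0,-0.006],"hand": 0.0}

```text
clock: 1.0
eef_pos: [264.1, 538.7, 458.8]
ee_rot: [0.709, 0.705, -0.0, 0.0]
contact_force: [-0.6, -0.1, 0.9]
width: 0.1
grasp_force: 0.0
```

```bash
python3 - <<'E'
from h import *
f=lambda x,y:((x+.5)/3+219.5,(y+.5)/3+139.5)
print("nozzle",pl("top",*f(131,40),170),"base",pl("top",*f(150,95),20),"scene base",pl("scene",294,197,0),"purple",pl("top",*f(255,100),50))
print("spanner",[pl("top",*f(x,y),5) for x,y in[(325,150),(440,172)]],"tape",pl("top",222,264,60))
E
```

```text
nozzle [683.6 134.5 170. ] base [666.2 130.5  20. ] scene base [684.1 129.4   0. ] purple [654.6  12.3  50. ]
spanner [array([610.3, -65.2,   5. ]), array([ 587.5, -192.9,    5. ])] tape [353.9 263.6  60. ]
```

>>> play_rows:
  series:
    - {"turn": [0,0,0],"xyz": [-0.028,0.014,0],"hand": 0}
    - {"turn": [0,0,0],"xyz": [-0.028,0.014,0],"hand": 0}
    - {"turn": [0,0,0],"xyz": [-0.028,0.014,0],"hand": 0}
    - {"turn": [0,0,0],"xyz": [-0.028,0.014,0],"hand": 0}
    - {"turn": [0,0,0],"xyz": [-0.028,0.014,0],"hand": 0}
    - {"turn": [0,0,0],"xyz": [-0.028,0.014,0],"hand": 0}
    - {"turn": [0,0,0],"xyz": [-0.028,0.014,0],"hand": 0}
    - {"turn": [0,0,0],"xyz": [-0.028,0.014,0],"hand": 0}
    - {"turn": [0,0,0],"xyz": [-0.028,0.014,0],"hand": 0}
    - {"turn": [0,0,0],"xyz": [-0.028,0.014,0],"hand": 0}
    - {"turn": [0,0,0],"xyz": [-0.028,0.014,0],"hand": 0}
    - {"turn": [0,0,0],"xyz": [-0.028,0.014,0],"hand": 0}

```text
clock: 2.0
eef_pos: [432.3, 201.2, 458.8]
ee_rot: [0.707, 0.707, 0.0, 0.0]
contact_force: [0.3, -0.3, -0.7]
width: -0.0
grasp_force: 0.0
```

>>> play_rows:
  series:
    - {"turn": [0,0,0],"xyz": [-0.03,0,0],"hand": 0}
    - {"turn": [0,0,0],"xyz": [-0.03,0,0],"hand": 0}
    - {"turn": [0,0,0],"xyz": [-0.03,0,0],"hand": 0}
    - {"turn": [0,0,0],"xyz": [-0.03,0,0],"hand": 0}
    - {"turn": [0,0,0],"xyz": [-0.03,0,0],"hand": 0}
    - {"turn": [0,0,0],"xyz": [-0.03,0,0],"hand": 0}
    - {"turn": [0,0,0],"xyz": [-0.03,0,0],"hand": 0}
    - {"turn": [0,0,0],"xyz": [-0.03,0,0],"hand": 0}
    - {"turn": [0,0,0],"xyz": [-0.03,0,0],"hand": 0}
    - {"turn": [0,0,0],"xyz": [-0.03,0,0],"hand": 0}
    - {"turn": [0,0,0],"xyz": [-0.03,0,0],"hand": 0}
    - {"turn": [0,0,0],"xyz": [-0.03,0,0],"hand": 0}
    - {"turn": [0,0,0],"xyz": [-0.03,0,0],"hand": 0}
    - {"turn": [0,0,0],"xyz": [-0.03,0,0],"hand": 0}

```text
clock: 3.17
eef_pos: [431.5, -218.8, 458.8]
ee_rot: [0.707, 0.707, 0.0, 0.0]
contact_force: [0.7, 0.2, 0.5]
width: 0.1
grasp_force: 0.0
```

>>> play_rows:
  series:
    - {"turn": [0,0,0],"xyz": [0,-0.014,0.02],"hand": 0}
    - {"turn": [0,0,0],"xyz": [0,-0.014,0.02],"hand": 0}
    - {"turn": [0,0,0],"xyz": [0,-0.014,0.02],"hand": 0}
    - {"turn": [0,0,0],"xyz": [0,-0.014,0.02],"hand": 0}
    - {"turn": [0,0,0],"xyz": [0,-0.014,0.02],"hand": 0}
    - {"turn": [0,0,0],"xyz": [0,0,0.02],"hand": 0}
    - {"turn": [0,0,0],"xyz": [0,0,0],"hand": 0}
    - {"turn": [0,0,0],"xyz": [0,0,0],"hand": 0}

```text
clock: 3.83
eef_pos: [361.5, -217.1, 338.4]
ee_rot: [0.707, 0.707, -0.0, -0.001]
contact_force: [-0.3, -0.1, 0.2]
width: -0.2
grasp_force: 0.0
```

>>> play_rows:
  series:
    - {"turn": [0,0,0],"xyz": [0,0,0.015],"hand": 0}
    - {"turn": [0,0,0],"xyz": [0,0,0.015],"hand": 0}
    - {"turn": [0,0,0],"xyz": [0,0,0.006],"hand": 0}
    - {"turn": [0,0,0],"xyz": [0,0,0.005],"hand": 0}
    - {"turn": [0,0,0],"xyz": [0,0,0.005],"hand": 0}
    - {"turn": [0,0,0],"xyz": [0,0,0.005],"hand": 0}
    - {"turn": [0,0,0],"xyz": [0,0,0.005],"hand": 0}
    - {"turn": [0,0,0],"xyz": [0,0,0.005],"hand": 0}
    - {"turn": [0,0,0],"xyz": [0,0,0.005],"hand": 0}
    - {"turn": [0,0,0],"xyz": [0,0,0.005],"hand": 0}
    - {"turn": [0,0,0],"xyz": [0,0,0.005],"hand": 0}
    - {"turn": [0,0,0],"xyz": [0,0,0.005],"hand": 0}

```text
clock: 4.83
eef_pos: [362.0, -217.4, 258.8]
ee_rot: [0.707, 0.707, -0.0, 0.0]
contact_force: [-4.8, 1.9, 7.7]
width: -0.3
grasp_force: 3.6
```

>>> play_rows:
  series:
    - {"turn": [0,0,0],"xyz": [0,0,0.005],"hand": 0}
    - {"turn": [0,0,0],"xyz": [0,0,0.005],"hand": 0}
    - {"turn": [0,0,0],"xyz": [0,0,0.005],"hand": 0}
    - {"turn": [0,0,0],"xyz": [0,0,0.005],"hand": 0}
    - {"turn": [0,0,0],"xyz": [0,0,0.004],"hand": 0}
    - {"turn": [0,0,0],"xyz": [0,0,0.004],"hand": 0}
    - {"turn": [0,0,0],"xyz": [0,0,0.004],"hand": 0}

```text
clock: 5.42
eef_pos: [362.8, -217.8, 226.2]
ee_rot: [0.707, 0.707, 0.0, 0.001]
contact_force: [0.2, -1.0, 2.1]
width: 0.2
grasp_force: 1.3
```

>>> play_rows:
  series:
    - {"turn": [0,0,0],"xyz": [0,0,0.003],"hand": 0}
    - {"turn": [0,0,0],"xyz": [0,0,0.003],"hand": 0}
    - {"turn": [0,0,0],"xyz": [0,0,0.002],"hand": 0}
    - {"turn": [0,0,0],"xyz": [0,0,0],"hand": 0}
    - {"turn": [0,0,0],"xyz": [0,0,0],"hand": 0}

```text
clock: 5.83
eef_pos: [361.8, -217.2, 217.5]
ee_rot: [0.707, 0.707, -0.0, -0.0]
contact_force: [0.5, -0.1, 0.2]
width: 0.2
grasp_force: 0.0
```

```bash
python3 - <<'E'
from h import *
shot("scene","s1",(300,120,500,320),3)
print(r.get_state()["contact_force"])
E
```

```text
[-0.50266667  0.95494066  1.17050334]
```

View pics/s1.png

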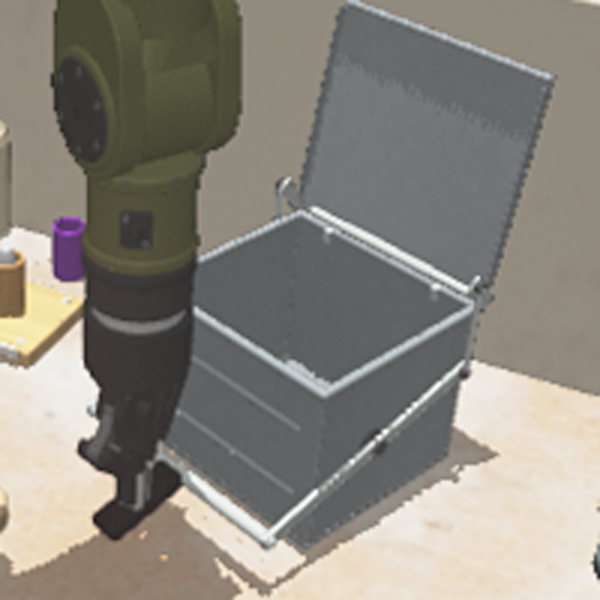

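The lid stands raised, leaning back (crop edge from (345,5) to (550,75)), and the tool is barely loaded. I'll press a little more to be sure the lever is on its stop.

>>> play_rows:
  series:
    - {"turn": [0,0,0],"xyz": [0,0,0.002],"hand": 0}
    - {"turn": [0,0,0],"xyz": [0,0,0.001],"hand": 0}
    - {"turn": [0,0,0],"xyz": [0,0,0],"hand": 0}

```text
clock: 6.13
eef_pos: [362.1, -217.3, 216.2]
ee_rot: [0.707, 0.707, 0.0, 0.0]
contact_force: [-6.2, 4.6, 23.0]
width: 0.0
grasp_force: 11.8
```

>>> play_rows:
  series:
    - {"turn": [0,0,0],"xyz": [0,0,0.001],"hand": 0}
    - {"turn": [0,0,0],"xyz": [0,0,0],"hand": 0}

```text
clock: 6.3
eef_pos: [362.1, -217.3, 215.9]
ee_rot: [0.707, 0.707, 0.0, 0.0]
contact_force: [-7.6, 3.5, 31.8]
width: -0.2
grasp_force: 16.8
```

>>> play_rows:
  series:
    - {"turn": [0,0,0],"xyz": [0,0,-0.005],"hand": 0}
    - {"turn": [0,0,0],"xyz": [0,0,-0.02],"hand": 0}
    - {"turn": [0,0,0],"xyz": [0,0,-0.028],"hand": 0.07}
    - {"turn": [0,0,0],"xyz": [0,0,-0.028],"hand": 0.07}
    - {"turn": [0,0,0],"xyz": [0,0,-0.028],"hand": 0.07}
    - {"turn": [0,0,0],"xyz": [0,0,-0.028],"hand": 0.07}
    - {"turn": [0,0,0],"xyz": [0,0,-0.028],"hand": 0.07}
    - {"turn": [0,0,0],"xyz": [0,0,-0.028],"hand": 0.07}
    - {"turn": [0,0,0],"xyz": [0,0,-0.028],"hand": 0.07}
    - {"turn": [0,0,0],"xyz": [0,0,-0.025],"hand": 0.07}

```text
clock: 7.13
eef_pos: [361.6, -217.1, 461.4]
ee_rot: [0.707, 0.707, 0.0, 0.0]
contact_force: [0.8, -0.5, 0.2]
width: 69.9
grasp_force: 0.0
```

>>> play_rows:
  series:
    - {"turn": [0,0,0],"xyz": [0.0235,0.0192,0],"hand": 0.07}
    - {"turn": [0,0,0],"xyz": [0.0235,0.0192,0],"hand": 0.07}
    - {"turn": [0,0,0],"xyz": [0.0235,0.0192,0],"hand": 0.07}
    - {"turn": [0,0,0],"xyz": [0.0235,0.0192,0],"hand": 0.07}
    - {"turn": [0,0,0],"xyz": [0.0235,0.0192,0],"hand": 0.07}
    - {"turn": [0,0,0],"xyz": [0.0235,0.0192,0],"hand": 0.07}
    - {"turn": [0,0,0],"xyz": [0.0235,0.0192,0],"hand": 0.07}
    - {"turn": [0,0,0],"xyz": [0.0235,0.0192,0],"hand": 0.07}
    - {"turn": [0,0,0],"xyz": [0.0235,0.0192,0],"hand": 0.07}
    - {"turn": [0,0,0],"xyz": [0.0235,0.0192,0],"hand": 0.07}
    - {"turn": [0,0,0],"xyz": [0,0,0],"hand": 0.07}

```text
clock: 8.05
eef_pos: [556.4, 21.1, 458.7]
ee_rot: [0.706, 0.708, 0.001, -0.001]
contact_force: [-1.8, -0.8, -0.6]
width: 70.2
grasp_force: 0.0
```

>>> play_rows:
  series:
    - {"turn": [0,0,0],"xyz": [0,0,0.028],"hand": 0.07}
    - {"turn": [0,0,0],"xyz": [0,0,0.028],"hand": 0.07}
    - {"turn": [0,0,0],"xyz": [0,0,0.028],"hand": 0.07}
    - {"turn": [0,0,0],"xyz": [0,0,0.028],"hand": 0.07}
    - {"turn": [0,0,0],"xyz": [0,0,0.028],"hand": 0.07}
    - {"turn": [0,0,0],"xyz": [0,0,0.02],"hand": 0.07}
    - {"turn": [0,0,0],"xyz": [0,0,0],"hand": 0.07}
    - {"turn": [0,0,0],"xyz": [0,0,0],"hand": 0.07}

```text
clock: 8.72
eef_pos: [553.1, 17.3, 298.9]
ee_rot: [0.707, 0.707, -0.001, -0.001]
contact_force: [-0.2, 0.0, 0.7]
width: 70.1
grasp_force: 0.0
```

```bash
python3 - <<'E'
from h import *
shot("scene","s2",(220,100,360,270),3.5)
s=r.get_state();print(s["eef_pos"],s["clock"])
E
```

```text
[553.98057011  17.43252662 300.37033081] 8.7667
```

View pics/s2.png

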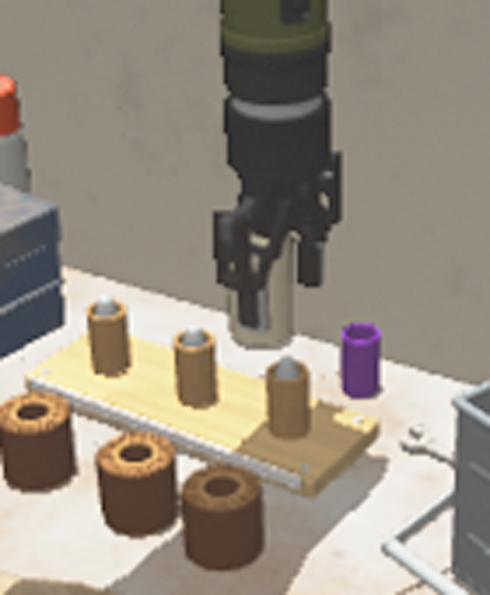

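All three spindles carry cores, and the gripper hovers above the right-hand one (crop (288,400)), in line with it.

>>> play_rows:
  series:
    - {"turn": [0,0,0],"xyz": [0,0,0.02],"hand": 0.07}
    - {"turn": [0,0,0],"xyz": [0,0,0.02],"hand": 0.07}
    - {"turn": [0,0,0],"xyz": [0,0,0.02],"hand": 0.07}
    - {"turn": [0,0,0],"xyz": [0,0,0.02],"hand": 0.07}
    - {"turn": [0,0,0],"xyz": [0,0,0.015],"hand": 0.07}
    - {"turn": [0,0,0],"xyz": [0,0,0],"hand": 0.07}
    - {"turn": [0,0,0],"xyz": [0,0,0],"hand": 0.02}
    - {"turn": [0,0,0],"xyz": [0,0,0],"hand": 0.02}
    - {"turn": [0,0,0],"xyz": [0,0,0],"hand": 0.02}
    - {"turn": [0,0,0],"xyz": [0,0,0],"hand": 0.02}
    - {"turn": [0,0,0],"xyz": [0,0,0],"hand": 0.02}
    - {"turn": [0,0,0],"xyz": [0,0,0],"hand": 0.02}
    - {"turn": [0,0,0],"xyz": [0,0,0],"hand": 0.02}

```text
clock: 9.85
eef_pos: [555.1, 17.7, 207.0]
ee_rot: [0.707, 0.707, 0.001, 0.001]
contact_force: [-1.0, 0.2, 6.7]
width: 33.7
grasp_force: 59.0
```

>>> play_rows:
  series:
    - {"turn": [0,0,0],"xyz": [0,0,-0.01],"hand": 0.02}
    - {"turn": [0,0,0],"xyz": [0,0,-0.02],"hand": 0.02}
    - {"turn": [0,0,0],"xyz": [0,0,-0.025],"hand": 0.02}
    - {"turn": [0,0,0],"xyz": [0,0,-0.025],"hand": 0.02}
    - {"turn": [0,0,0],"xyz": [0,0,-0.025],"hand": 0.02}
    - {"turn": [0,0,0],"xyz": [0,0,-0.025],"hand": 0.02}
    - {"turn": [0,0,0],"xyz": [0,0,-0.025],"hand": 0.02}
    - {"turn": [0,0,0],"xyz": [0,0,-0.02],"hand": 0.02}
    - {"turn": [0,0,0],"xyz": [0,0,0],"hand": 0.02}

```text
clock: 10.6
eef_pos: [555.2, 17.7, 385.9]
ee_rot: [0.707, 0.707, 0.003, 0.003]
contact_force: [0.1, -0.3, -0.9]
width: 33.3
grasp_force: 61.4
```

>>> play_rows:
  series:
    - {"turn": [0,0,0],"xyz": [-0.0245,-0.0025,0],"hand": 0.02}
    - {"turn": [0,0,0],"xyz": [-0.0245,-0.0025,0],"hand": 0.02}
    - {"turn": [0,0,0],"xyz": [-0.0245,-0.0025,0],"hand": 0.02}
    - {"turn": [0,0,0],"xyz": [-0.0245,-0.0025,0],"hand": 0.02}
    - {"turn": [0,0,0],"xyz": [-0.0245,-0.0025,0],"hand": 0.02}
    - {"turn": [0,0,0],"xyz": [-0.0245,-0.0025,0],"hand": 0.02}
    - {"turn": [0,0,0],"xyz": [-0.0245,-0.0025,0],"hand": 0.02}
    - {"turn": [0,0,0],"xyz": [-0.0245,-0.0025,0],"hand": 0.02}
    - {"turn": [0,0,0],"xyz": [-0.0245,-0.0025,0],"hand": 0.02}
    - {"turn": [0,0,0],"xyz": [-0.0245,-0.0025,0],"hand": 0.02}
    - {"turn": [0,0,0],"xyz": [-0.0245,-0.0025,0],"hand": 0.02}
    - {"turn": [0,0,0],"xyz": [-0.0245,-0.0025,0],"hand": 0.02}
    - {"turn": [0,0,0],"xyz": [0,0,0],"hand": 0.02}
    - {"turn": [0,0,0],"xyz": [0,0,0],"hand": 0.02}

```text
clock: 11.77
eef_pos: [523.4, -277.3, 379.8]
ee_rot: [0.708, 0.706, 0.0, -0.0]
contact_force: [0.2, 0.5, -0.2]
width: 33.4
grasp_force: 61.5
```

```bash
python3 - <<'E'
from h import *
shot("scene","s3",(220,100,500,310),2.5)
s=r.get_state();print(s["eef_pos"],s["width"],s["grasp_force"])
E
```

```text
[ 523.53209165 -276.44153752  379.7597148 ] 33.41529674042185 61.49140477180481
```

View pics/s3.png

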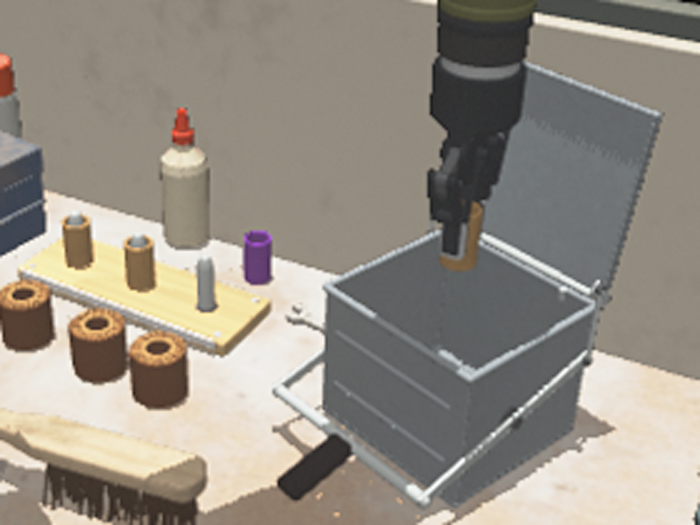

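The core is held above the open mouth (crop (462,240)) with spindle 3 bare. I'll lower it, let go, and fetch the middle core.

>>> play_rows:
  series:
    - {"turn": [0,0,0],"xyz": [0,0,0.025],"hand": 0.02}
    - {"turn": [0,0,0],"xyz": [0,0,0.025],"hand": 0.02}
    - {"turn": [0,0,0],"xyz": [0,0,0.02],"hand": 0.02}
    - {"turn": [0,0,0],"xyz": [0,0,0],"hand": 0.02}
    - {"turn": [0,0,0],"xyz": [0,0,0],"hand": 0.07}
    - {"turn": [0,0,0],"xyz": [0,0,0],"hand": 0.07}
    - {"turn": [0,0,0],"xyz": [0,0,0],"hand": 0.07}
    - {"turn": [0,0,0],"xyz": [0,0,0],"hand": 0.07}
    - {"turn": [0,0,0],"xyz": [0,0,-0.02],"hand": 0.07}
    - {"turn": [0,0,0],"xyz": [0,0,-0.025],"hand": 0.07}
    - {"turn": [0,0,0],"xyz": [0,0,-0.025],"hand": 0.07}
    - {"turn": [0,0,0],"xyz": [0,0,0],"hand": 0.07}

```text
clock: 12.82
eef_pos: [525.4, -277.1, 386.1]
ee_rot: [0.707, 0.707, 0.001, 0.004]
contact_force: [1.0, -0.7, -0.3]
width: 70.1
grasp_force: 0.0
```

>>> play_rows:
  series:
    - {"turn": [0,0,0],"xyz": [0.0275,0.0023,0],"hand": 0.07}
    - {"turn": [0,0,0],"xyz": [0.0275,0.0023,0],"hand": 0.07}
    - {"turn": [0,0,0],"xyz": [0.0275,0.0023,0],"hand": 0.07}
    - {"turn": [0,0,0],"xyz": [0.0275,0.0023,0],"hand": 0.07}
    - {"turn": [0,0,0],"xyz": [0.0275,0.0023,0],"hand": 0.07}
    - {"turn": [0,0,0],"xyz": [0.0275,0.0023,0],"hand": 0.07}
    - {"turn": [0,0,0],"xyz": [0.0275,0.0023,0],"hand": 0.07}
    - {"turn": [0,0,0],"xyz": [0.0275,0.0023,0],"hand": 0.07}
    - {"turn": [0,0,0],"xyz": [0.0275,0.0023,0],"hand": 0.07}
    - {"turn": [0,0,0],"xyz": [0.0275,0.0023,0],"hand": 0.07}
    - {"turn": [0,0,0],"xyz": [0.0275,0.0023,0],"hand": 0.07}
    - {"turn": [0,0,0],"xyz": [0.0275,0.0023,0],"hand": 0.07}
    - {"turn": [0,0,0],"xyz": [0.0275,0.0023,0],"hand": 0.07}
    - {"turn": [0,0,0],"xyz": [0.0275,0.0023,0],"hand": 0.07}
    - {"turn": [0,0,0],"xyz": [0,0,0],"hand": 0.07}
    - {"turn": [0,0,0],"xyz": [0,0,0],"hand": 0.07}
    - {"turn": [0,0,0],"xyz": [0,0,0],"hand": 0.07}

```text
clock: 14.23
eef_pos: [556.2, 108.5, 380.1]
ee_rot: [0.707, 0.707, 0.0, 0.0]
contact_force: [-0.1, 0.0, -0.3]
width: 70.1
grasp_force: 0.0
```

>>> play_rows:
  series:
    - {"turn": [0,0,0],"xyz": [0,0,0.025],"hand": 0.07}
    - {"turn": [0,0,0],"xyz": [0,0,0.025],"hand": 0.07}
    - {"turn": [0,0,0],"xyz": [0,0,0.025],"hand": 0.07}
    - {"turn": [0,0,0],"xyz": [0,0,0.025],"hand": 0.07}
    - {"turn": [0,0,0],"xyz": [0,0,0.025],"hand": 0.07}
    - {"turn": [0,0,0],"xyz": [0,0,0.025],"hand": 0.07}
    - {"turn": [0,0,0],"xyz": [0,0,0.02],"hand": 0.07}
    - {"turn": [0,0,0],"xyz": [0,0,0.003],"hand": 0.07}
    - {"turn": [0,0,0],"xyz": [0,0,0],"hand": 0.02}
    - {"turn": [0,0,0],"xyz": [0,0,0],"hand": 0.02}
    - {"turn": [0,0,0],"xyz": [0,0,0],"hand": 0.02}
    - {"turn": [0,0,0],"xyz": [0,0,0],"hand": 0.02}
    - {"turn": [0,0,0],"xyz": [0,0,0],"hand": 0.02}
    - {"turn": [0,0,0],"xyz": [0,0,0],"hand": 0.02}
    - {"turn": [0,0,0],"xyz": [0,0,0],"hand": 0.02}

```text
clock: 15.48
eef_pos: [557.2, 108.6, 208.7]
ee_rot: [0.707, 0.707, 0.001, 0.001]
contact_force: [-0.5, -1.2, 6.3]
width: 33.4
grasp_force: 59.6
```

>>> play_rows:
  series:
    - {"turn": [0,0,0],"xyz": [0,0,-0.01],"hand": 0.02}
    - {"turn": [0,0,0],"xyz": [0,0,-0.02],"hand": 0.02}
    - {"turn": [0,0,0],"xyz": [0,0,-0.025],"hand": 0.02}
    - {"turn": [0,0,0],"xyz": [0,0,-0.025],"hand": 0.02}
    - {"turn": [0,0,0],"xyz": [0,0,-0.025],"hand": 0.02}
    - {"turn": [0,0,0],"xyz": [0,0,-0.025],"hand": 0.02}
    - {"turn": [0,0,0],"xyz": [0,0,-0.025],"hand": 0.02}
    - {"turn": [0,0,0],"xyz": [0,0,-0.018],"hand": 0.02}
    - {"turn": [0,0,0],"xyz": [0,0,0],"hand": 0.02}

```text
clock: 16.23
eef_pos: [557.3, 109.0, 385.3]
ee_rot: [0.707, 0.707, 0.003, 0.002]
contact_force: [1.3, 0.6, -0.9]
width: 33.3
grasp_force: 61.3
```

>>> play_rows:
  series:
    - {"turn": [0,0,0],"xyz": [-0.0275,-0.0022,0],"hand": 0.02}
    - {"turn": [0,0,0],"xyz": [-0.0275,-0.0022,0],"hand": 0.02}
    - {"turn": [0,0,0],"xyz": [-0.0275,-0.0022,0],"hand": 0.02}
    - {"turn": [0,0,0],"xyz": [-0.0275,-0.0022,0],"hand": 0.02}
    - {"turn": [0,0,0],"xyz": [-0.0275,-0.0022,0],"hand": 0.02}
    - {"turn": [0,0,0],"xyz": [-0.0275,-0.0022,0],"hand": 0.02}
    - {"turn": [0,0,0],"xyz": [-0.0275,-0.0022,0],"hand": 0.02}
    - {"turn": [0,0,0],"xyz": [-0.0275,-0.0022,0],"hand": 0.02}
    - {"turn": [0,0,0],"xyz": [-0.0275,-0.0022,0],"hand": 0.02}
    - {"turn": [0,0,0],"xyz": [-0.0275,-0.0022,0],"hand": 0.02}
    - {"turn": [0,0,0],"xyz": [-0.0275,-0.0022,0],"hand": 0.02}
    - {"turn": [0,0,0],"xyz": [-0.0275,-0.0022,0],"hand": 0.02}
    - {"turn": [0,0,0],"xyz": [-0.0275,-0.0022,0],"hand": 0.02}
    - {"turn": [0,0,0],"xyz": [-0.0275,-0.0022,0],"hand": 0.02}
    - {"turn": [0,0,0],"xyz": [0,0,0],"hand": 0.02}
    - {"turn": [0,0,0],"xyz": [0,0,0],"hand": 0.02}
    - {"turn": [0,0,0],"xyz": [0,0,0],"hand": 0.02}

```text
clock: 17.65
eef_pos: [525.0, -275.9, 379.5]
ee_rot: [0.707, 0.707, 0.0, -0.0]
contact_force: [-0.1, 0.1, 0.3]
width: 33.5
grasp_force: 61.3
```

>>> play_rows:
  series:
    - {"turn": [0,0,0],"xyz": [0,0,0.025],"hand": 0.02}
    - {"turn": [0,0,0],"xyz": [0,0,0.025],"hand": 0.02}
    - {"turn": [0,0,0],"xyz": [0,0,0.02],"hand": 0.02}
    - {"turn": [0,0,0],"xyz": [0,0,0],"hand": 0.02}
    - {"turn": [0,0,0],"xyz": [0,0,0],"hand": 0.07}
    - {"turn": [0,0,0],"xyz": [0,0,0],"hand": 0.07}
    - {"turn": [0,0,0],"xyz": [0,0,0],"hand": 0.07}
    - {"turn": [0,0,0],"xyz": [0,0,0],"hand": 0.07}
    - {"turn": [0,0,0],"xyz": [0,0,-0.02],"hand": 0.07}
    - {"turn": [0,0,0],"xyz": [0,0,-0.025],"hand": 0.07}
    - {"turn": [0,0,0],"xyz": [0,0,-0.025],"hand": 0.07}
    - {"turn": [0,0,0],"xyz": [0,0,0],"hand": 0.07}

```text
clock: 18.65
eef_pos: [526.8, -277.1, 386.1]
ee_rot: [0.707, 0.707, 0.001, 0.004]
contact_force: [0.9, -0.4, 1.5]
width: 69.8
grasp_force: 0.0
```

>>> play_rows:
  series:
    - {"turn": [0,0,0],"xyz": [0.0279,0.0018,0],"hand": 0.07}
    - {"turn": [0,0,0],"xyz": [0.0279,0.0018,0],"hand": 0.07}
    - {"turn": [0,0,0],"xyz": [0.0279,0.0018,0],"hand": 0.07}
    - {"turn": [0,0,0],"xyz": [0.0279,0.0018,0],"hand": 0.07}
    - {"turn": [0,0,0],"xyz": [0.0279,0.0018,0],"hand": 0.07}
    - {"turn": [0,0,0],"xyz": [0.0279,0.0018,0],"hand": 0.07}
    - {"turn": [0,0,0],"xyz": [0.0279,0.0018,0],"hand": 0.07}
    - {"turn": [0,0,0],"xyz": [0.0279,0.0018,0],"hand": 0.07}
    - {"turn": [0,0,0],"xyz": [0.0279,0.0018,0],"hand": 0.07}
    - {"turn": [0,0,0],"xyz": [0.0279,0.0018,0],"hand": 0.07}
    - {"turn": [0,0,0],"xyz": [0.0279,0.0018,0],"hand": 0.07}
    - {"turn": [0,0,0],"xyz": [0.0279,0.0018,0],"hand": 0.07}
    - {"turn": [0,0,0],"xyz": [0.0279,0.0018,0],"hand": 0.07}
    - {"turn": [0,0,0],"xyz": [0.0279,0.0018,0],"hand": 0.07}
    - {"turn": [0,0,0],"xyz": [0.0279,0.0018,0],"hand": 0.07}
    - {"turn": [0,0,0],"xyz": [0.0279,0.0018,0],"hand": 0.07}
    - {"turn": [0,0,0],"xyz": [0.0279,0.0018,0],"hand": 0.07}
    - {"turn": [0,0,0],"xyz": [0,0,0],"hand": 0.07}
    - {"turn": [0,0,0],"xyz": [0,0,0],"hand": 0.07}
    - {"turn": [0,0,0],"xyz": [0,0,0],"hand": 0.07}

```text
clock: 20.32
eef_pos: [556.0, 197.8, 380.0]
ee_rot: [0.707, 0.707, 0.0, 0.0]
contact_force: [0.7, -0.0, 0.1]
width: 70.4
grasp_force: 0.0
```

>>> play_rows:
  series:
    - {"turn": [0,0,0],"xyz": [0,0,0.025],"hand": 0.07}
    - {"turn": [0,0,0],"xyz": [0,0,0.025],"hand": 0.07}
    - {"turn": [0,0,0],"xyz": [0,0,0.025],"hand": 0.07}
    - {"turn": [0,0,0],"xyz": [0,0,0.025],"hand": 0.07}
    - {"turn": [0,0,0],"xyz": [0,0,0.025],"hand": 0.07}
    - {"turn": [0,0,0],"xyz": [0,0,0.025],"hand": 0.07}
    - {"turn": [0,0,0],"xyz": [0,0,0.02],"hand": 0.07}
    - {"turn": [0,0,0],"xyz": [0,0,0.003],"hand": 0.07}
    - {"turn": [0,0,0],"xyz": [0,0,0],"hand": 0.02}
    - {"turn": [0,0,0],"xyz": [0,0,0],"hand": 0.02}
    - {"turn": [0,0,0],"xyz": [0,0,0],"hand": 0.02}
    - {"turn": [0,0,0],"xyz": [0,0,0],"hand": 0.02}
    - {"turn": [0,0,0],"xyz": [0,0,0],"hand": 0.02}
    - {"turn": [0,0,0],"xyz": [0,0,0],"hand": 0.02}
    - {"turn": [0,0,0],"xyz": [0,0,0],"hand": 0.02}

```text
clock: 21.57
eef_pos: [557.6, 198.3, 208.9]
ee_rot: [0.707, 0.707, 0.002, 0.001]
contact_force: [3.0, -0.7, 6.5]
width: 32.0
grasp_force: 60.9
```

>>> play_rows:
  series:
    - {"turn": [0,0,0],"xyz": [0,0,-0.01],"hand": 0.02}
    - {"turn": [0,0,0],"xyz": [0,0,-0.02],"hand": 0.02}
    - {"turn": [0,0,0],"xyz": [0,0,-0.025],"hand": 0.02}
    - {"turn": [0,0,0],"xyz": [0,0,-0.025],"hand": 0.02}
    - {"turn": [0,0,0],"xyz": [0,0,-0.025],"hand": 0.02}
    - {"turn": [0,0,0],"xyz": [0,0,-0.025],"hand": 0.02}
    - {"turn": [0,0,0],"xyz": [0,0,-0.025],"hand": 0.02}
    - {"turn": [0,0,0],"xyz": [0,0,-0.018],"hand": 0.02}
    - {"turn": [0,0,0],"xyz": [0,0,0],"hand": 0.02}

```text
clock: 22.32
eef_pos: [556.8, 198.4, 384.5]
ee_rot: [0.707, 0.707, 0.003, 0.001]
contact_force: [0.6, 0.3, 0.2]
width: 31.7
grasp_force: 62.5
```

>>> play_rows:
  series:
    - {"turn": [0,0,0],"xyz": [-0.0279,-0.0018,0],"hand": 0.02}
    - {"turn": [0,0,0],"xyz": [-0.0279,-0.0018,0],"hand": 0.02}
    - {"turn": [0,0,0],"xyz": [-0.0279,-0.0018,0],"hand": 0.02}
    - {"turn": [0,0,0],"xyz": [-0.0279,-0.0018,0],"hand": 0.02}
    - {"turn": [0,0,0],"xyz": [-0.0279,-0.0018,0],"hand": 0.02}
    - {"turn": [0,0,0],"xyz": [-0.0279,-0.0018,0],"hand": 0.02}
    - {"turn": [0,0,0],"xyz": [-0.0279,-0.0018,0],"hand": 0.02}
    - {"turn": [0,0,0],"xyz": [-0.0279,-0.0018,0],"hand": 0.02}
    - {"turn": [0,0,0],"xyz": [-0.0279,-0.0018,0],"hand": 0.02}
    - {"turn": [0,0,0],"xyz": [-0.0279,-0.0018,0],"hand": 0.02}
    - {"turn": [0,0,0],"xyz": [-0.0279,-0.0018,0],"hand": 0.02}
    - {"turn": [0,0,0],"xyz": [-0.0279,-0.0018,0],"hand": 0.02}
    - {"turn": [0,0,0],"xyz": [-0.0279,-0.0018,0],"hand": 0.02}
    - {"turn": [0,0,0],"xyz": [-0.0279,-0.0018,0],"hand": 0.02}
    - {"turn": [0,0,0],"xyz": [-0.0279,-0.0018,0],"hand": 0.02}
    - {"turn": [0,0,0],"xyz": [-0.0279,-0.0018,0],"hand": 0.02}
    - {"turn": [0,0,0],"xyz": [-0.0279,-0.0018,0],"hand": 0.02}
    - {"turn": [0,0,0],"xyz": [0,0,0],"hand": 0.02}
    - {"turn": [0,0,0],"xyz": [0,0,0],"hand": 0.02}
    - {"turn": [0,0,0],"xyz": [0,0,0],"hand": 0.02}

```text
clock: 23.98
eef_pos: [524.9, -275.9, 379.0]
ee_rot: [0.707, 0.707, 0.0, -0.001]
contact_force: [-0.1, -0.1, -0.6]
width: 31.8
grasp_force: 62.5
```

>>> play_rows:
  series:
    - {"turn": [0,0,0],"xyz": [0,0,0.025],"hand": 0.02}
    - {"turn": [0,0,0],"xyz": [0,0,0.025],"hand": 0.02}
    - {"turn": [0,0,0],"xyz": [0,0,0.02],"hand": 0.02}
    - {"turn": [0,0,0],"xyz": [0,0,0],"hand": 0.02}
    - {"turn": [0,0,0],"xyz": [0,0,0],"hand": 0.07}
    - {"turn": [0,0,0],"xyz": [0,0,0],"hand": 0.07}
    - {"turn": [0,0,0],"xyz": [0,0,0],"hand": 0.07}
    - {"turn": [0,0,0],"xyz": [0,0,0],"hand": 0.07}
    - {"turn": [0,0,0],"xyz": [0,0,-0.02],"hand": 0.07}
    - {"turn": [0,0,0],"xyz": [0,0,-0.025],"hand": 0.07}
    - {"turn": [0,0,0],"xyz": [0,0,-0.025],"hand": 0.07}
    - {"turn": [0,0,0],"xyz": [0,0,-0.02],"hand": 0.07}

```text
clock: 24.98
eef_pos: [525.4, -276.4, 402.4]
ee_rot: [0.707, 0.707, 0.0, 0.001]
contact_force: [-0.5, -0.2, 0.2]
width: 70.2
grasp_force: 0.0
```

>>> play_rows:
  series:
    - {"turn": [0,0,0],"xyz": [0.0074,-0.02,0],"hand": 0.07}
    - {"turn": [0,0,0],"xyz": [0.0074,-0.02,0],"hand": 0.07}
    - {"turn": [0,0,0],"xyz": [0.0074,-0.02,0],"hand": 0.07}
    - {"turn": [0,0,0],"xyz": [0.0074,-0.02,0],"hand": 0.07}
    - {"turn": [0,0,0],"xyz": [0.0074,-0.02,0],"hand": 0.07}
    - {"turn": [0,0,0],"xyz": [0.0074,-0.02,0],"hand": 0.07}
    - {"turn": [0,0,0],"xyz": [0.0074,-0.02,0],"hand": 0.07}
    - {"turn": [0,0,0],"xyz": [0.0074,-0.02,0],"hand": 0.07}

```text
clock: 25.65
eef_pos: [364.4, -216.7, 400.5]
ee_rot: [0.707, 0.707, 0.0, 0.001]
contact_force: [0.3, -0.8, 0.3]
width: 69.7
grasp_force: 0.0
```

>>> play_rows:
  series:
    - {"turn": [0,0,-7],"xyz": [0,0,0],"hand": 0.07}
    - {"turn": [0,0,-7],"xyz": [0,0,0],"hand": 0.07}
    - {"turn": [0,0,-7],"xyz": [0,0,0],"hand": 0.07}
    - {"turn": [0,0,-7],"xyz": [0,0,0],"hand": 0.07}
    - {"turn": [0,0,-7],"xyz": [0,0,0],"hand": 0.07}
    - {"turn": [0,0,-7],"xyz": [0,0,0],"hand": 0.07}
    - {"turn": [0,0,-7],"xyz": [0,0,0],"hand": 0.07}
    - {"turn": [0,0,-7],"xyz": [0,0,0],"hand": 0.07}
    - {"turn": [0,0,-7],"xyz": [0,0,0],"hand": 0.07}
    - {"turn": [0,0,-7],"xyz": [0,0,0],"hand": 0.07}
    - {"turn": [0,0,0],"xyz": [0,0,0.02],"hand": 0.07}
    - {"turn": [0,0,0],"xyz": [0,0,0.025],"hand": 0.07}
    - {"turn": [0,0,0],"xyz": [0,0,0.025],"hand": 0.07}
    - {"turn": [0,0,0],"xyz": [0,0,0.025],"hand": 0.07}
    - {"turn": [0,0,0],"xyz": [0,0,0.02],"hand": 0.07}
    - {"turn": [0,0,0],"xyz": [0,0,0],"hand": 0.07}
    - {"turn": [0,0,0],"xyz": [0,0,0],"hand": 0.07}

```text
clock: 27.07
eef_pos: [365.0, -216.9, 284.8]
ee_rot: [0.174, 0.985, 0.0, -0.001]
contact_force: [-1.1, -0.0, 0.4]
width: 70.1
grasp_force: 0.0
```

```bash
python3 - <<'E'
from h import *
im=np.hstack([cv2.resize(vision.camera("top")[140:300,330:460,::-1],None,fx=3,fy=3,interpolation=2),cv2.resize(vision.camera("scene")[160:320,310:440,::-1],None,fx=3,fy=3,interpolation=2)])
cv2.imwrite("pics/c4.png",im);print(im.shape,r.get_state()["eef_pos"])
E
```

```text
(480, 780, 3) [ 365.99252428 -217.50829529  286.27719649]
```

View pics/c4.png

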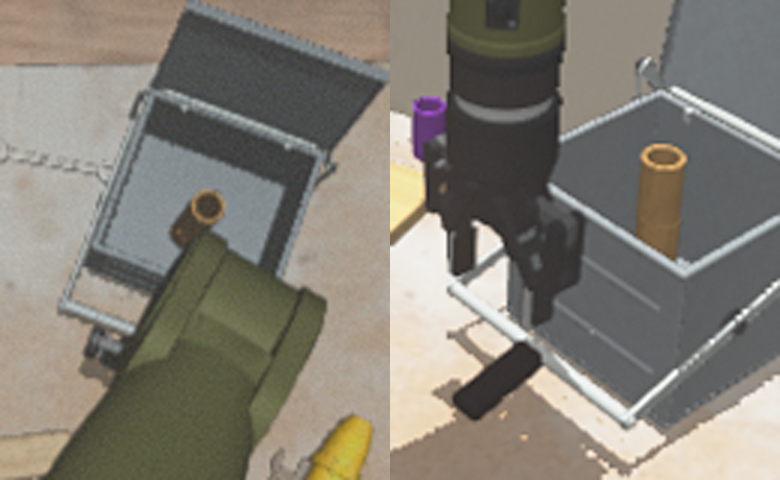

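The three cores have landed stacked on one another; the top one (top crop (207,205), scene crop (663,157)) pokes above the rim and would block the lid. I'll measure it, then re-grip it and drop it beside the stack.

```bash
python3 - <<'E'
from h import *
for z in(114,169):print(z,pl("top",330+207.5/3-.5,140+206/3-.5,z),pl("scene",310+273.5/3-.5,160+157/3-.5,z))
E
```

```text
114 [ 531.4 -281.5  114. ] [ 606.2 -245.6  114. ]
169 [ 521.1 -272.3  169. ] [ 525.6 -273.6  169. ]
```

>>> play_rows:
  series:
    - {"turn": [0,0,0],"xyz": [0,0,-0.02],"hand": 0.07}
    - {"turn": [0,0,0],"xyz": [0,0,-0.03],"hand": 0.07}
    - {"turn": [0,0,0],"xyz": [0,0,-0.03],"hand": 0.07}
    - {"turn": [0,0,0],"xyz": [0,0,-0.03],"hand": 0.07}
    - {"turn": [0,0,0],"xyz": [0,0,0],"hand": 0.07}

```text
clock: 27.58
eef_pos: [367.2, -218.2, 402.2]
ee_rot: [0.174, 0.985, -0.002, 0.005]
contact_force: [0.4, -0.8, 0.3]
width: 70.0
grasp_force: 0.0
```

>>> play_rows:
  series:
    - {"turn": [0,0,0],"xyz": [-0.0167,0,0],"hand": 0.07}
    - {"turn": [0,0,0],"xyz": [-0.0167,0,0],"hand": 0.07}
    - {"turn": [0,0,0],"xyz": [-0.0167,0,0],"hand": 0.07}
    - {"turn": [0,0,0],"xyz": [-0.0167,0,0],"hand": 0.07}
    - {"turn": [0,0,0],"xyz": [-0.0167,0,0],"hand": 0.07}
    - {"turn": [0,0,0],"xyz": [-0.0167,0,0],"hand": 0.07}
    - {"turn": [0,0,0],"xyz": [-0.0167,0,0],"hand": 0.07}
    - {"turn": [0,0,0],"xyz": [-0.0167,0,0],"hand": 0.07}
    - {"turn": [0,0,0],"xyz": [-0.0167,0,0],"hand": 0.07}
    - {"turn": [0,0,0],"xyz": [-0.0167,0,0],"hand": 0.07}
    - {"turn": [0,0,0],"xyz": [0,0,0],"hand": 0.07}
    - {"turn": [0,0,0],"xyz": [0,0,0.02],"hand": 0.07}
    - {"turn": [0,0,0],"xyz": [0,0,0.02],"hand": 0.07}
    - {"turn": [0,0,0],"xyz": [0,0,0.02],"hand": 0.07}
    - {"turn": [0,0,0],"xyz": [0,0,0.02],"hand": 0.07}
    - {"turn": [0,0,0],"xyz": [0,0,0.01],"hand": 0.07}
    - {"turn": [0,0,0],"xyz": [0,0,0],"hand": 0.07}

```text
clock: 29.0
eef_pos: [521.0, -273.7, 303.2]
ee_rot: [0.174, 0.985, 0.0, -0.002]
contact_force: [-1.0, 0.7, -0.5]
width: 69.6
grasp_force: 0.0
```

>>> play_rows:
  series:
    - {"turn": [0,0,0],"xyz": [0,0,0],"hand": 0.02}
    - {"turn": [0,0,0],"xyz": [0,0,0],"hand": 0.02}
    - {"turn": [0,0,0],"xyz": [0,0,0],"hand": 0.02}
    - {"turn": [0,0,0],"xyz": [0,0,0],"hand": 0.02}
    - {"turn": [0,0,0],"xyz": [0,0,0],"hand": 0.02}
    - {"turn": [0,0,0],"xyz": [0,0,0],"hand": 0.02}

```text
clock: 29.5
eef_pos: [523.0, -274.4, 306.6]
ee_rot: [0.174, 0.985, -0.0, 0.002]
contact_force: [-0.8, 2.6, 7.5]
width: 32.7
grasp_force: 59.4
```

>>> play_rows:
  series:
    - {"turn": [0,0,0],"xyz": [0,0,-0.01],"hand": 0.02}
    - {"turn": [0,0,0],"xyz": [0,0,-0.01],"hand": 0.02}
    - {"turn": [0,0,0],"xyz": [0.01,0,0],"hand": 0.02}
    - {"turn": [0,0,0],"xyz": [0.012,0,0],"hand": 0.02}
    - {"turn": [0,0,0],"xyz": [0.012,0,0],"hand": 0.02}
    - {"turn": [0,0,0],"xyz": [0.01,0,0],"hand": 0.02}
    - {"turn": [0,0,0],"xyz": [0,0,0],"hand": 0.02}
    - {"turn": [0,0,0],"xyz": [0,0,0],"hand": 0.055}
    - {"turn": [0,0,0],"xyz": [0,0,0],"hand": 0.055}
    - {"turn": [0,0,0],"xyz": [0,0,0],"hand": 0.055}
    - {"turn": [0,0,0],"xyz": [0,0,-0.02],"hand": 0.055}
    - {"turn": [0,0,0],"xyz": [0,0,-0.025],"hand": 0.055}
    - {"turn": [0,0,0],"xyz": [0,0,-0.025],"hand": 0.055}

```text
clock: 30.58
eef_pos: [481.0, -259.2, 394.9]
ee_rot: [0.174, 0.985, 0.0, -0.001]
contact_force: [0.3, -0.5, 0.4]
width: 54.9
grasp_force: 0.0
```

>>> play_rows:
  series:
    - {"turn": [0,0,0],"xyz": [0.02,0,0],"hand": 0.07}
    - {"turn": [0,0,0],"xyz": [0.02,0,0],"hand": 0.07}
    - {"turn": [0,0,0],"xyz": [0.02,0,0],"hand": 0.07}
    - {"turn": [0,0,0],"xyz": [0.02,0,0],"hand": 0.07}
    - {"turn": [0,0,0],"xyz": [0.02,0,0],"hand": 0.07}
    - {"turn": [0,0,0],"xyz": [0.022,0,0],"hand": 0.07}
    - {"turn": [0,0,0],"xyz": [0,0,0.025],"hand": 0.07}
    - {"turn": [0,0,0],"xyz": [0,0,0.025],"hand": 0.07}
    - {"turn": [0,0,0],"xyz": [0,0,0.025],"hand": 0.07}
    - {"turn": [0,0,0],"xyz": [0,0,0.02],"hand": 0.07}
    - {"turn": [0,0,0],"xyz": [0,0,0],"hand": 0.07}
    - {"turn": [0,0,0],"xyz": [0,0,0],"hand": 0.07}

```text
clock: 31.58
eef_pos: [366.1, -217.3, 299.3]
ee_rot: [0.174, 0.985, 0.0, -0.001]
contact_force: [0.5, 0.1, 0.3]
width: 69.7
grasp_force: 0.0
```

```bash
python3 - <<'E'
from h import *
im=np.hstack([cv2.resize(vision.camera("top")[140:300,330:460,::-1],None,fx=3,fy=3,interpolation=2),cv2.resize(vision.camera("scene")[160:320,310:440,::-1],None,fx=3,fy=3,interpolation=2)])
cv2.imwrite("pics/c5.png",im);print(r.get_state()["eef_pos"])
E
```

```text
[ 367.05111694 -217.864078    300.90426868]
```

View pics/c5.png

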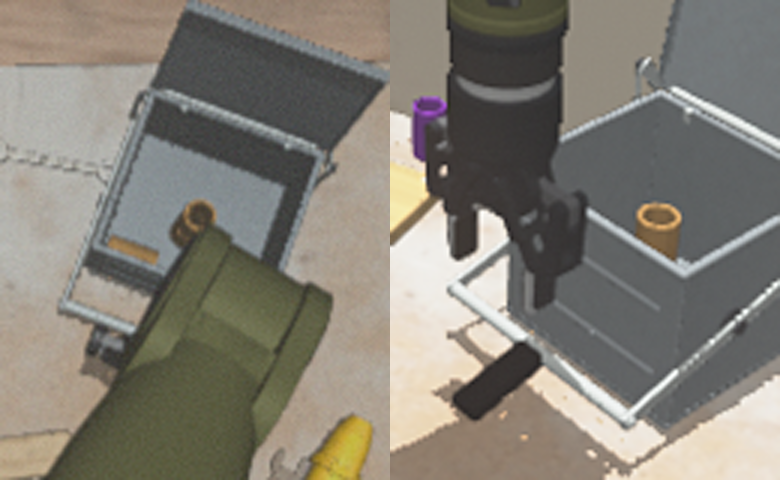

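One core now lies by the front wall (crop (130,250)) and the other two stand below the rim, so the lid can close. Now pinch the grip and lift.

>>> play_rows:
  series:
    - {"turn": [0,0,0],"xyz": [0,0,0.02],"hand": 0.07}
    - {"turn": [0,0,0],"xyz": [0,0,0.02],"hand": 0.07}
    - {"turn": [0,0,0],"xyz": [0,0,0.02],"hand": 0.07}
    - {"turn": [0,0,0],"xyz": [0,0,0.02],"hand": 0.07}
    - {"turn": [0,0,0],"xyz": [0,0,0.02],"hand": 0.07}
    - {"turn": [0,0,0],"xyz": [0,0,0.006],"hand": 0.07}
    - {"turn": [0,0,0],"xyz": [0,0,0],"hand": 0.07}
    - {"turn": [0,0,0],"xyz": [0,0,0],"hand": 0.02}
    - {"turn": [0,0,0],"xyz": [0,0,0],"hand": 0.02}
    - {"turn": [0,0,0],"xyz": [0,0,0],"hand": 0.02}
    - {"turn": [0,0,0],"xyz": [0,0,0],"hand": 0.02}
    - {"turn": [0,0,0],"xyz": [0,0,0],"hand": 0.02}
    - {"turn": [0,0,0],"xyz": [0,0,0],"hand": 0.02}
    - {"turn": [0,0,0],"xyz": [0,0,0],"hand": 0.02}

```text
clock: 32.85
eef_pos: [367.5, -216.6, 195.4]
ee_rot: [0.173, 0.985, 0.002, 0.002]
contact_force: [1.9, 8.3, 11.2]
width: 26.7
grasp_force: 58.9
```

>>> play_rows:
  series:
    - {"turn": [0,0,0],"xyz": [0.0005,0,-0.003],"hand": 0.02}
    - {"turn": [0,0,0],"xyz": [0.0005,0,-0.004],"hand": 0.02}
    - {"turn": [0,0,0],"xyz": [0.0005,0,-0.004],"hand": 0.02}
    - {"turn": [0,0,0],"xyz": [0.0005,0,-0.004],"hand": 0.02}
    - {"turn": [0,0,0],"xyz": [0.0005,0,-0.004],"hand": 0.02}
    - {"turn": [0,0,0],"xyz": [0.0005,0,-0.004],"hand": 0.02}
    - {"turn": [0,0,0],"xyz": [0.0005,0,-0.004],"hand": 0.02}
    - {"turn": [0,0,0],"xyz": [0.0005,0,-0.004],"hand": 0.02}
    - {"turn": [0,0,0],"xyz": [0.0005,0,-0.004],"hand": 0.02}

```text
clock: 33.6
eef_pos: [363.7, -215.2, 229.8]
ee_rot: [0.173, 0.985, 0.002, 0.003]
contact_force: [9.3, 5.2, -3.8]
width: 27.2
grasp_force: 59.2
```

>>> play_rows:
  series:
    - {"turn": [0,0,0],"xyz": [0,0,-0.004],"hand": 0.02}
    - {"turn": [0,0,0],"xyz": [-0.0005,0,-0.004],"hand": 0.02}
    - {"turn": [0,0,0],"xyz": [-0.0005,0,-0.004],"hand": 0.02}
    - {"turn": [0,0,0],"xyz": [-0.0005,0,-0.004],"hand": 0.02}
    - {"turn": [0,0,0],"xyz": [-0.0005,0,-0.004],"hand": 0.02}
    - {"turn": [0,0,0],"xyz": [-0.0005,0,-0.004],"hand": 0.02}
    - {"turn": [0,0,0],"xyz": [-0.0005,0,-0.004],"hand": 0.02}
    - {"turn": [0,0,0],"xyz": [-0.0005,0,-0.004],"hand": 0.02}

```text
clock: 34.27
eef_pos: [366.9, -216.4, 261.9]
ee_rot: [0.173, 0.985, 0.002, 0.002]
contact_force: [10.8, 6.6, -2.1]
width: 26.8
grasp_force: 59.1
```

>>> play_rows:
  series:
    - {"turn": [0,0,0],"xyz": [-0.0005,0,-0.004],"hand": 0.02}
    - {"turn": [0,0,0],"xyz": [0,0,-0.004],"hand": 0.02}
    - {"turn": [0,0,0],"xyz": [0,0,0],"hand": 0.02}
    - {"turn": [0,0,0],"xyz": [0,0,0],"hand": 0.02}
    - {"turn": [0,0,0],"xyz": [0,0,0],"hand": 0.07}
    - {"turn": [0,0,0],"xyz": [0,0,0],"hand": 0.07}
    - {"turn": [0,0,0],"xyz": [0,0,0],"hand": 0.07}
    - {"turn": [0,0,0],"xyz": [0,0,0],"hand": 0.07}
    - {"turn": [0,0,0],"xyz": [0,0,-0.02],"hand": 0.07}
    - {"turn": [0,0,0],"xyz": [0,0,-0.03],"hand": 0.07}
    - {"turn": [0,0,0],"xyz": [0,0,-0.03],"hand": 0.07}
    - {"turn": [0,0,0],"xyz": [0,0,-0.03],"hand": 0.07}
    - {"turn": [0,0,0],"xyz": [0,0,-0.03],"hand": 0.0854}
    - {"turn": [0,0,0],"xyz": [0,0,-0.02],"hand": 0.0854}

```text
clock: 35.43
eef_pos: [365.7, -217.4, 431.6]
ee_rot: [0.174, 0.985, -0.001, 0.001]
contact_force: [0.6, -1.2, 1.3]
width: 84.9
grasp_force: 0.0
```

>>> play_rows:
  series:
    - {"turn": [0,0,7],"xyz": [0,0,0],"hand": 0.0854}
    - {"turn": [0,0,7],"xyz": [0,0,0],"hand": 0.0854}
    - {"turn": [0,0,7],"xyz": [0,0,0],"hand": 0.0854}
    - {"turn": [0,0,7],"xyz": [0,0,0],"hand": 0.0854}
    - {"turn": [0,0,7],"xyz": [0,0,0],"hand": 0.0854}
    - {"turn": [0,0,7],"xyz": [0,0,0],"hand": 0.0854}
    - {"turn": [0,0,7],"xyz": [0,0,0],"hand": 0.0854}
    - {"turn": [0,0,7],"xyz": [0,0,0],"hand": 0.0854}
    - {"turn": [0,0,7],"xyz": [0,0,0],"hand": 0.0854}
    - {"turn": [0,0,7],"xyz": [0,0,0],"hand": 0.0854}

```text
clock: 36.27
eef_pos: [365.5, -217.3, 428.6]
ee_rot: [0.709, 0.705, -0.0, -0.0]
contact_force: [-1.0, -0.3, -0.2]
width: 85.5
grasp_force: 0.0
```

```bash
python3 - <<'E'
from h import *
a=shot("top");b=vision.camera("scene")[:,:,::-1]
im=np.hstack([cv2.resize(a[140:290,220:450],None,fx=2,fy=2,interpolation=2),cv2.resize(b[120:320,300:460],None,fx=1.5,fy=1.5,interpolation=2)])
cv2.imwrite("pics/c6.png",im);s=r.get_state();print(s["eef_pos"],s["joints"])
h=cv2.cvtColor(a,cv2.COLOR_BGR2HSV);m=np.zeros(a.shape[:2],np.uint8);m[228:290,225:345]=((h[...,1]>95)[228:290,225:345])
for c in cv2.findContours(m,cv2.RETR_EXTERNAL,2)[0]:
    x,y,w,k=cv2.boundingRect(c)
    if w>12 and w<24:print((x,y,w,k),pl("top",x+(w-1)/2,y+(k-1)/2,50),cv2.minEnclosingCircle(c))
E
```

```text
[ 365.53017939 -217.2781205   428.60638937] [-5.36214133e-01 -2.60104337e-02 -3.89650288e-01  1.20756543e+00
 -2.47468994e-04  1.03544012e+00]
(302, 236, 17, 17) [422.8 -10.2  50. ] ((309.5, 244.0), 8.732224464416504)
(277, 235, 17, 17) [424.5  69.2  50. ] ((285.1153869628906, 242.73077392578125), 8.758016586303711)
(245, 233, 17, 17) [428.9 171.2  50. ] ((253.27420043945312, 240.88710021972656), 8.539802551269531)
```

View pics/c6.png

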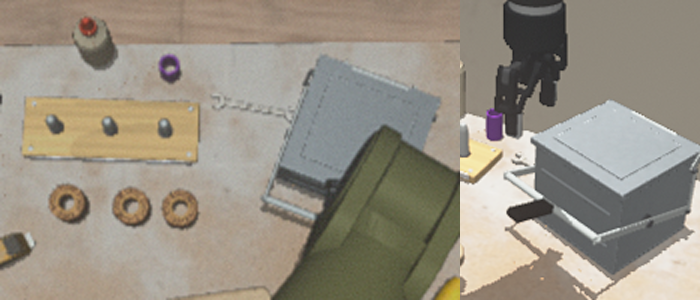

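The lid is shut (right half), all spindles are bare, and the rolls have not moved. Now refine the spindle positions from the bare steel.

```bash
python3 - <<'E'
from h import *
C=[(556,198),(555,108),(554,18)]
for n in("top","scene"):
    im=np.mean([vision.camera(n)[:,:,::-1] for _ in range(3)],0).astype(np.uint8)
    h=cv2.cvtColor(im,cv2.COLOR_BGR2HSV)
    for c in C:
        a,b=px(n,(*c,18)),px(n,(*c,85));lo=np.minimum(a,b).astype(int)-9;hi=np.maximum(a,b).astype(int)+10
        s=h[lo[1]:hi[1],lo[0]:hi[0]]
        m=((s[...,1]<70)).astype(np.uint8)
        N,l,st,ce=cv2.connectedComponentsWithStats(m);k=1+np.argmax(st[1:,4])
        w,hh=(st[k,0]+lo[0],st[k,1]+lo[1]),st[k,2:4]
        print(n,c,"pred foot",a,"tip",b,"blob",w,hh,st[k,4],"cent",ce[k]+lo, "midpoint pred",px(n,(*c,48)))
E
```

```text
top (556, 198) pred foot [248.  203.5] tip [244.8 199.5] blob (np.int64(243), np.int64(197)) [ 9 10] 61 cent [246.78688525 201.7704918 ] midpoint pred [246.6 201.8]
top (555, 108) pred foot [275.2 204.3] tip [273.2 200.3] blob (np.int64(271), np.int64(198)) [ 8 10] 56 cent [274.375 202.75 ] midpoint pred [274.4 202.5]
top (554, 18) pred foot [302.5 205.1] tip [301.7 201.1] blob (np.int64(299), np.int64(199)) [ 7 10] 56 cent [301.83928571 203.83928571] midpoint pred [302.2 203.3]
scene (556, 198) pred foot [250.3 205.2] tip [248.3 185.5] blob (np.int64(239), np.int64(176)) [21 30] 490 cent [249.16326531 187.64897959] midpoint pred [249.4 196.5]
scene (555, 108) pred foot [275. 214.] tip [273.7 193.9] blob (np.int64(264), np.int64(184)) [21 31] 462 cent [274.83116883 195.43073593] midpoint pred [274.4 205.1]
scene (554, 18) pred foot [301.3 223.2] tip [300.7 202.8] blob (np.int64(291), np.int64(193)) [20 32] 453 cent [301.28918322 204.93377483] midpoint pred [301.  214.2]
```

>>> play_rows:
  series:
    - {"turn": [0,0,0],"xyz": [0.026,0.0072,0],"hand": 0.0854}
    - {"turn": [0,0,0],"xyz": [0.026,0.0072,0],"hand": 0.0854}
    - {"turn": [0,0,0],"xyz": [0.026,0.0072,0],"hand": 0.0854}
    - {"turn": [0,0,0],"xyz": [0.026,0.0072,0],"hand": 0.0854}
    - {"turn": [0,0,0],"xyz": [0.026,0.0072,0],"hand": 0.0854}
    - {"turn": [0,0,0],"xyz": [0.026,0.0072,0],"hand": 0.0854}
    - {"turn": [0,0,0],"xyz": [0.026,0.0072,0],"hand": 0.0854}
    - {"turn": [0,0,0],"xyz": [0.026,0.0072,0],"hand": 0.0854}
    - {"turn": [0,0,0],"xyz": [0,0,0.025],"hand": 0.0854}
    - {"turn": [0,0,0],"xyz": [0,0,0.025],"hand": 0.0854}
    - {"turn": [0,0,0],"xyz": [0,0,0.025],"hand": 0.0854}
    - {"turn": [0,0,0],"xyz": [0,0,0.025],"hand": 0.0854}
    - {"turn": [0,0,0],"xyz": [0,0,0],"hand": 0.0854}
    - {"turn": [0,0,0],"xyz": [0,0,0],"hand": 0.0854}
    - {"turn": [0,0,0],"xyz": [0,0,0],"hand": 0.0854}

```text
clock: 37.92
eef_pos: [423.9, -9.3, 329.9]
ee_rot: [0.707, 0.707, 0.0, 0.0]
contact_force: [1.3, -0.8, -0.0]
width: 85.3
grasp_force: 0.0
```

>>> play_rows:
  series:
    - {"turn": [0,0,0],"xyz": [0,0,0.025],"hand": 0.0854}
    - {"turn": [0,0,0],"xyz": [0,0,0.025],"hand": 0.0854}
    - {"turn": [0,0,0],"xyz": [0,0,0.025],"hand": 0.0854}
    - {"turn": [0,0,0],"xyz": [0,0,0.02],"hand": 0.0854}
    - {"turn": [0,0,0],"xyz": [0,0,0.02],"hand": 0.0854}
    - {"turn": [0,0,0],"xyz": [0,0,0.02],"hand": 0.0854}
    - {"turn": [0,0,0],"xyz": [0,0,0.01],"hand": 0.0854}
    - {"turn": [0,0,0],"xyz": [0,0,0],"hand": 0.0854}
    - {"turn": [0,0,0],"xyz": [0,0,0],"hand": 0.045}
    - {"turn": [0,0,0],"xyz": [0,0,0],"hand": 0.045}
    - {"turn": [0,0,0],"xyz": [0,0,0],"hand": 0.045}
    - {"turn": [0,0,0],"xyz": [0,0,0],"hand": 0.045}
    - {"turn": [0,0,0],"xyz": [0,0,0],"hand": 0.045}
    - {"turn": [0,0,0],"xyz": [0,0,0],"hand": 0.045}

```text
clock: 39.08
eef_pos: [424.9, -9.3, 185.8]
ee_rot: [0.707, 0.707, 0.001, 0.001]
contact_force: [-1.4, -0.1, 8.5]
width: 57.3
grasp_force: 62.6
```

>>> play_rows:
  series:
    - {"turn": [0,0,0],"xyz": [0,0,-0.01],"hand": 0.045}
    - {"turn": [0,0,0],"xyz": [0,0,-0.02],"hand": 0.045}
    - {"turn": [0,0,0],"xyz": [0,0,-0.02],"hand": 0.045}
    - {"turn": [0,0,0],"xyz": [0,0,-0.02],"hand": 0.045}
    - {"turn": [0,0,0],"xyz": [0,0,-0.02],"hand": 0.045}
    - {"turn": [0,0,0],"xyz": [0,0,-0.02],"hand": 0.045}
    - {"turn": [0,0,0],"xyz": [0,0,-0.01],"hand": 0.045}
    - {"turn": [0,0,0],"xyz": [0,0,0],"hand": 0.045}
    - {"turn": [0,0,0],"xyz": [0,0,0],"hand": 0.045}

```text
clock: 39.83
eef_pos: [423.7, -9.3, 304.2]
ee_rot: [0.707, 0.707, 0.001, 0.001]
contact_force: [0.3, 0.3, -2.5]
width: 57.5
grasp_force: 64.3
```

>>> play_rows:
  series:
    - {"turn": [0,0,0],"xyz": [0.0047,0.0217,0],"hand": 0.045}
    - {"turn": [0,0,0],"xyz": [0.0047,0.0217,0],"hand": 0.045}
    - {"turn": [0,0,0],"xyz": [0.0047,0.0217,0],"hand": 0.045}
    - {"turn": [0,0,0],"xyz": [0.0047,0.0217,0],"hand": 0.045}
    - {"turn": [0,0,0],"xyz": [0.0047,0.0217,0],"hand": 0.045}
    - {"turn": [0,0,0],"xyz": [0.0047,0.0217,0],"hand": 0.045}
    - {"turn": [0,0,0],"xyz": [0,0,0],"hand": 0.045}
    - {"turn": [0,0,0],"xyz": [0,0,0.01],"hand": 0.045}
    - {"turn": [0,0,0],"xyz": [0,0,0.01],"hand": 0.045}
    - {"turn": [0,0,0],"xyz": [0,0,0.005],"hand": 0.045}
    - {"turn": [0,0,0],"xyz": [0,0,0],"hand": 0.045}
    - {"turn": [0,0,0],"xyz": [0,0,0],"hand": 0.045}
    - {"turn": [0,0,0],"xyz": [0,0,0],"hand": 0.045}

```text
clock: 40.92
eef_pos: [553.3, 18.8, 278.8]
ee_rot: [0.707, 0.707, -0.0, -0.0]
contact_force: [0.2, 0.3, -0.4]
width: 57.4
grasp_force: 64.5
```

```bash
python3 - <<'E'
from h import *
shot("scene","s7",(230,130,350,250),5)
s=r.get_state();print(s["eef_pos"])
E
```

```text
[553.53730562  18.8051064  279.0979811 ]
```

View pics/s7.png

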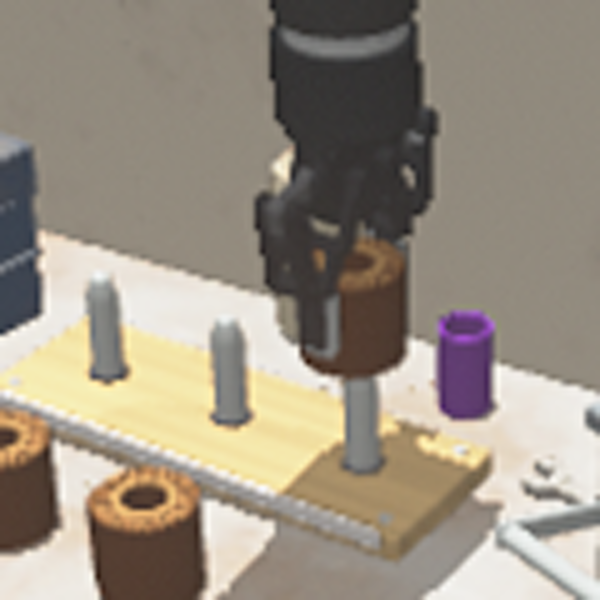

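The roll hangs over spindle 3; its axis looks about 1 px (3 mm) left of the spindle at crop x=363. I'll correct slightly and lower while watching the force.

>>> play_rows:
  series:
    - {"turn": [0,0,0],"xyz": [-0.0015,0.0015,0],"hand": 0.045}
    - {"turn": [0,0,0],"xyz": [0,0,0.004],"hand": 0.045}
    - {"turn": [0,0,0],"xyz": [0,0,0.004],"hand": 0.045}
    - {"turn": [0,0,0],"xyz": [0,0,0.004],"hand": 0.045}
    - {"turn": [0,0,0],"xyz": [0,0,0.004],"hand": 0.045}
    - {"turn": [0,0,0],"xyz": [0,0,0.004],"hand": 0.045}
    - {"turn": [0,0,0],"xyz": [0,0,0.004],"hand": 0.045}
    - {"turn": [0,0,0],"xyz": [0,0,0.004],"hand": 0.045}
    - {"turn": [0,0,0],"xyz": [0,0,0],"hand": 0.045}

```text
clock: 41.72
eef_pos: [555.1, 17.5, 249.9]
ee_rot: [0.707, 0.707, -0.0, -0.0]
contact_force: [2.0, 0.7, -1.3]
width: 57.0
grasp_force: 64.5
```

>>> play_rows:
  series:
    - {"turn": [0,0,0],"xyz": [0,0,0.006],"hand": 0.045}
    - {"turn": [0,0,0],"xyz": [0,0,0.006],"hand": 0.045}
    - {"turn": [0,0,0],"xyz": [0,0,0.006],"hand": 0.045}
    - {"turn": [0,0,0],"xyz": [0,0,0.006],"hand": 0.045}
    - {"turn": [0,0,0],"xyz": [0,0,0.006],"hand": 0.045}
    - {"turn": [0,0,0],"xyz": [0,0,0.006],"hand": 0.045}
    - {"turn": [0,0,0],"xyz": [0,0,0.006],"hand": 0.045}
    - {"turn": [0,0,0],"xyz": [0,0,0.002],"hand": 0.045}
    - {"turn": [0,0,0],"xyz": [0,0,0],"hand": 0.045}

```text
clock: 42.47
eef_pos: [555.2, 17.5, 206.0]
ee_rot: [0.707, 0.707, 0.0, -0.0]
contact_force: [1.5, 1.1, -2.5]
width: 57.7
grasp_force: 64.5
```

>>> play_rows:
  series:
    - {"turn": [0,0,0],"xyz": [0,0,0.001],"hand": 0.045}
    - {"turn": [0,0,0],"xyz": [0,0,0],"hand": 0.0854}
    - {"turn": [0,0,0],"xyz": [0,0,0],"hand": 0.0854}
    - {"turn": [0,0,0],"xyz": [0,0,0],"hand": 0.0854}
    - {"turn": [0,0,0],"xyz": [0,0,0],"hand": 0.0854}
    - {"turn": [0,0,0],"xyz": [0,0,-0.015],"hand": 0.0854}
    - {"turn": [0,0,0],"xyz": [0,0,-0.02],"hand": 0.0854}
    - {"turn": [0,0,0],"xyz": [0,0,-0.025],"hand": 0.0854}
    - {"turn": [0,0,0],"xyz": [0,0,-0.025],"hand": 0.0854}
    - {"turn": [0,0,0],"xyz": [0,0,-0.025],"hand": 0.0854}
    - {"turn": [0,0,0],"xyz": [0,0,-0.015],"hand": 0.0854}

```text
clock: 43.38
eef_pos: [555.6, 17.3, 333.6]
ee_rot: [0.707, 0.707, 0.001, 0.001]
contact_force: [0.7, 0.1, -0.6]
width: 85.5
grasp_force: 0.0
```

>>> play_rows:
  series:
    - {"turn": [0,0,0],"xyz": [0.0088,-0.0217,0],"hand": 0.0854}
    - {"turn": [0,0,0],"xyz": [0.0088,-0.0217,0],"hand": 0.0854}
    - {"turn": [0,0,0],"xyz": [0.0088,-0.0217,0],"hand": 0.0854}
    - {"turn": [0,0,0],"xyz": [0.0088,-0.0217,0],"hand": 0.0854}
    - {"turn": [0,0,0],"xyz": [0.0088,-0.0217,0],"hand": 0.0854}
    - {"turn": [0,0,0],"xyz": [0.0088,-0.0217,0],"hand": 0.0854}
    - {"turn": [0,0,0],"xyz": [0,0,0],"hand": 0.0854}
    - {"turn": [0,0,0],"xyz": [0,0,0],"hand": 0.0854}
    - {"turn": [0,0,0],"xyz": [0,0,0],"hand": 0.0854}

```text
clock: 44.13
eef_pos: [425.5, 70.2, 331.2]
ee_rot: [0.707, 0.707, 0.001, 0.001]
contact_force: [-0.2, 0.8, -0.4]
width: 85.4
grasp_force: 0.0
```

```bash
python3 - <<'E'
from h import *
a=shot("top");b=vision.camera("scene")[:,:,::-1]
im=np.hstack([cv2.resize(a[150:270,220:350],None,fx=3,fy=3,interpolation=2),cv2.resize(b[150:270,200:330],None,fx=3,fy=3,interpolation=2)])
cv2.imwrite("pics/c8.png",im);print(r.get_state()["eef_pos"])
E
```

```text
[425.86270395  70.05671792 330.93375054]
```

View pics/c8.png

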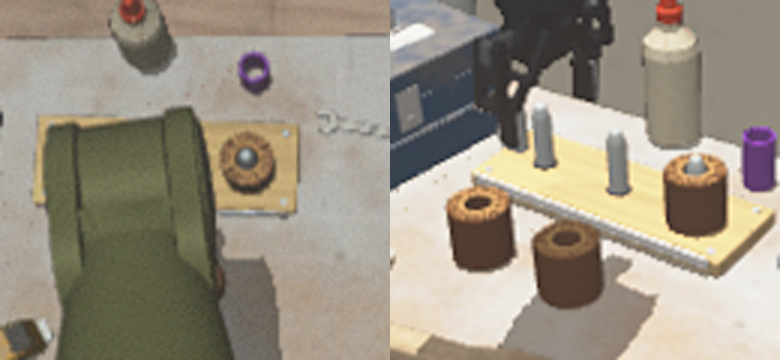

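Roll c sits flat on spindle 3 and roll b is where it was (scene crop (568,240)). Now take roll b.

>>> play_rows:
  series:
    - {"turn": [0,0,0],"xyz": [0,0,0.025],"hand": 0.0854}
    - {"turn": [0,0,0],"xyz": [0,0,0.025],"hand": 0.0854}
    - {"turn": [0,0,0],"xyz": [0,0,0.025],"hand": 0.0854}
    - {"turn": [0,0,0],"xyz": [0,0,0.02],"hand": 0.0854}
    - {"turn": [0,0,0],"xyz": [0,0,0.02],"hand": 0.0854}
    - {"turn": [0,0,0],"xyz": [0,0,0.02],"hand": 0.0854}
    - {"turn": [0,0,0],"xyz": [0,0,0.01],"hand": 0.0854}
    - {"turn": [0,0,0],"xyz": [0,0,0],"hand": 0.0854}
    - {"turn": [0,0,0],"xyz": [0,0,0],"hand": 0.045}
    - {"turn": [0,0,0],"xyz": [0,0,0],"hand": 0.045}
    - {"turn": [0,0,0],"xyz": [0,0,0],"hand": 0.045}
    - {"turn": [0,0,0],"xyz": [0,0,0],"hand": 0.045}
    - {"turn": [0,0,0],"xyz": [0,0,0],"hand": 0.045}
    - {"turn": [0,0,0],"xyz": [0,0,0],"hand": 0.045}

```text
clock: 45.4
eef_pos: [426.2, 70.3, 187.1]
ee_rot: [0.707, 0.707, 0.001, 0.001]
contact_force: [0.7, 0.0, 7.0]
width: 56.4
grasp_force: 64.4
```

>>> play_rows:
  series:
    - {"turn": [0,0,0],"xyz": [0,0,-0.01],"hand": 0.045}
    - {"turn": [0,0,0],"xyz": [0,0,-0.02],"hand": 0.045}
    - {"turn": [0,0,0],"xyz": [0,0,-0.02],"hand": 0.045}
    - {"turn": [0,0,0],"xyz": [0,0,-0.02],"hand": 0.045}
    - {"turn": [0,0,0],"xyz": [0,0,-0.02],"hand": 0.045}
    - {"turn": [0,0,0],"xyz": [0,0,-0.02],"hand": 0.045}
    - {"turn": [0,0,0],"xyz": [0,0,-0.01],"hand": 0.045}
    - {"turn": [0,0,0],"xyz": [0,0,0],"hand": 0.045}
    - {"turn": [0,0,0],"xyz": [0,0,0],"hand": 0.045}

```text
clock: 46.15
eef_pos: [425.0, 70.2, 305.7]
ee_rot: [0.707, 0.707, 0.0, 0.0]
contact_force: [-0.0, -0.5, -2.2]
width: 56.5
grasp_force: 64.3
```

>>> play_rows:
  series:
    - {"turn": [0,0,0],"xyz": [0.0063,0.0219,0],"hand": 0.045}
    - {"turn": [0,0,0],"xyz": [0.0063,0.0219,0],"hand": 0.045}
    - {"turn": [0,0,0],"xyz": [0.0063,0.0219,0],"hand": 0.045}
    - {"turn": [0,0,0],"xyz": [0.0063,0.0219,0],"hand": 0.045}
    - {"turn": [0,0,0],"xyz": [0.0063,0.0219,0],"hand": 0.045}
    - {"turn": [0,0,0],"xyz": [0.0063,0.0219,0],"hand": 0.045}
    - {"turn": [0,0,0],"xyz": [0,0,0],"hand": 0.045}
    - {"turn": [0,0,0],"xyz": [0,0,0.01],"hand": 0.045}
    - {"turn": [0,0,0],"xyz": [0,0,0.01],"hand": 0.045}
    - {"turn": [0,0,0],"xyz": [0,0,0.005],"hand": 0.045}
    - {"turn": [0,0,0],"xyz": [0,0,0],"hand": 0.045}
    - {"turn": [0,0,0],"xyz": [0,0,0],"hand": 0.045}

```text
clock: 47.15
eef_pos: [555.3, 107.7, 279.8]
ee_rot: [0.707, 0.707, -0.001, -0.001]
contact_force: [-0.1, -0.6, -2.3]
width: 56.5
grasp_force: 64.6
```

>>> play_rows:
  series:
    - {"turn": [0,0,0],"xyz": [0,0,0.004],"hand": 0.045}
    - {"turn": [0,0,0],"xyz": [0,0,0.004],"hand": 0.045}
    - {"turn": [0,0,0],"xyz": [0,0,0.004],"hand": 0.045}
    - {"turn": [0,0,0],"xyz": [0,0,0.004],"hand": 0.045}
    - {"turn": [0,0,0],"xyz": [0,0,0.004],"hand": 0.045}
    - {"turn": [0,0,0],"xyz": [0,0,0.004],"hand": 0.045}
    - {"turn": [0,0,0],"xyz": [0,0,0.004],"hand": 0.045}
    - {"turn": [0,0,0],"xyz": [0,0,0],"hand": 0.045}

```text
clock: 47.82
eef_pos: [556.9, 108.3, 252.2]
ee_rot: [0.707, 0.707, 0.001, 0.0]
contact_force: [3.4, 2.3, -4.9]
width: 56.6
grasp_force: 64.7
```

>>> play_rows:
  series:
    - {"turn": [0,0,0],"xyz": [0,0,0.006],"hand": 0.045}
    - {"turn": [0,0,0],"xyz": [0,0,0.006],"hand": 0.045}
    - {"turn": [0,0,0],"xyz": [0,0,0.006],"hand": 0.045}
    - {"turn": [0,0,0],"xyz": [0,0,0.006],"hand": 0.045}
    - {"turn": [0,0,0],"xyz": [0,0,0.006],"hand": 0.045}
    - {"turn": [0,0,0],"xyz": [0,0,0.006],"hand": 0.045}
    - {"turn": [0,0,0],"xyz": [0,0,0.006],"hand": 0.045}
    - {"turn": [0,0,0],"xyz": [0,0,0.003],"hand": 0.045}
    - {"turn": [0,0,0],"xyz": [0,0,0],"hand": 0.045}

```text
clock: 48.57
eef_pos: [557.0, 108.3, 206.9]
ee_rot: [0.707, 0.707, 0.001, 0.0]
contact_force: [7.7, 2.9, -6.5]
width: 56.5
grasp_force: 64.9
```

>>> play_rows:
  series:
    - {"turn": [0,0,0],"xyz": [0,0,0.001],"hand": 0.045}
    - {"turn": [0,0,0],"xyz": [0,0,0],"hand": 0.0854}
    - {"turn": [0,0,0],"xyz": [0,0,0],"hand": 0.0854}
    - {"turn": [0,0,0],"xyz": [0,0,0],"hand": 0.0854}
    - {"turn": [0,0,0],"xyz": [0,0,0],"hand": 0.0854}
    - {"turn": [0,0,0],"xyz": [0,0,-0.015],"hand": 0.0854}
    - {"turn": [0,0,0],"xyz": [0,0,-0.02],"hand": 0.0854}
    - {"turn": [0,0,0],"xyz": [0,0,-0.025],"hand": 0.0854}
    - {"turn": [0,0,0],"xyz": [0,0,-0.025],"hand": 0.0854}
    - {"turn": [0,0,0],"xyz": [0,0,-0.025],"hand": 0.0854}
    - {"turn": [0,0,0],"xyz": [0,0,-0.015],"hand": 0.0854}

```text
clock: 49.48
eef_pos: [556.5, 107.9, 334.3]
ee_rot: [0.707, 0.707, 0.001, 0.001]
contact_force: [0.8, -0.7, 0.5]
width: 85.4
grasp_force: 0.0
```

>>> play_rows:
  series:
    - {"turn": [0,0,0],"xyz": [0.0103,-0.0213,0],"hand": 0.0854}
    - {"turn": [0,0,0],"xyz": [0.0103,-0.0213,0],"hand": 0.0854}
    - {"turn": [0,0,0],"xyz": [0.0103,-0.0213,0],"hand": 0.0854}
    - {"turn": [0,0,0],"xyz": [0.0103,-0.0213,0],"hand": 0.0854}
    - {"turn": [0,0,0],"xyz": [0.0103,-0.0213,0],"hand": 0.0854}
    - {"turn": [0,0,0],"xyz": [0.0103,-0.0213,0],"hand": 0.0854}
    - {"turn": [0,0,0],"xyz": [0,0,0],"hand": 0.0854}
    - {"turn": [0,0,0],"xyz": [0,0,0],"hand": 0.0854}
    - {"turn": [0,0,0],"xyz": [0,0,0],"hand": 0.0854}

```text
clock: 50.23
eef_pos: [428.9, 169.7, 331.9]
ee_rot: [0.707, 0.707, 0.0, 0.0]
contact_force: [-0.1, 0.3, 0.2]
width: 85.4
grasp_force: 0.0
```

```bash
python3 - <<'E'
from h import *
shot("scene","s9",(190,120,330,260),4)
print(r.get_state()["eef_pos"],px("scene",(429,170.3,55)))
E
```

```text
[429.18678442 169.64544293 331.80545394] [227.8 218.4]
```

View pics/s9.png

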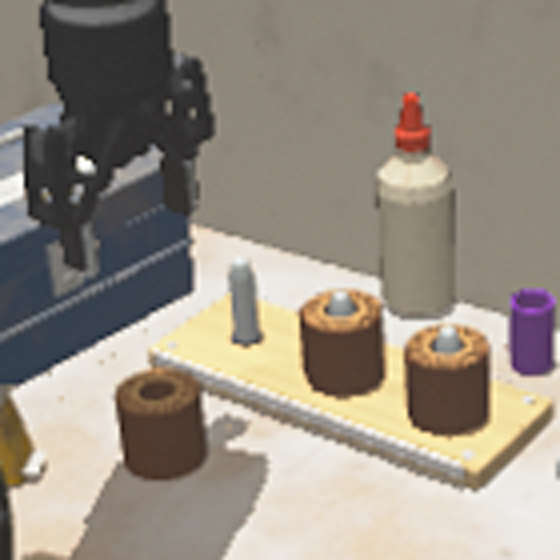

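Rolls c and b sit flat on their spindles, and roll a (crop (155,390)) is still where measured under the gripper. Take it.

>>> play_rows:
  series:
    - {"turn": [0,0,0],"xyz": [0,0,0.025],"hand": 0.0854}
    - {"turn": [0,0,0],"xyz": [0,0,0.025],"hand": 0.0854}
    - {"turn": [0,0,0],"xyz": [0,0,0.025],"hand": 0.0854}
    - {"turn": [0,0,0],"xyz": [0,0,0.02],"hand": 0.0854}
    - {"turn": [0,0,0],"xyz": [0,0,0.02],"hand": 0.0854}
    - {"turn": [0,0,0],"xyz": [0,0,0.02],"hand": 0.0854}
    - {"turn": [0,0,0],"xyz": [0,0,0.01],"hand": 0.0854}
    - {"turn": [0,0,0],"xyz": [0,0,0],"hand": 0.0854}
    - {"turn": [0,0,0],"xyz": [0,0,0],"hand": 0.045}
    - {"turn": [0,0,0],"xyz": [0,0,0],"hand": 0.045}
    - {"turn": [0,0,0],"xyz": [0,0,0],"hand": 0.045}
    - {"turn": [0,0,0],"xyz": [0,0,0],"hand": 0.045}
    - {"turn": [0,0,0],"xyz": [0,0,0],"hand": 0.045}
    - {"turn": [0,0,0],"xyz": [0,0,0],"hand": 0.045}

```text
clock: 51.45
eef_pos: [429.8, 170.1, 188.4]
ee_rot: [0.707, 0.707, 0.001, 0.001]
contact_force: [0.6, -1.3, 6.0]
width: 57.6
grasp_force: 64.0
```

>>> play_rows:
  series:
    - {"turn": [0,0,0],"xyz": [0,0,-0.01],"hand": 0.045}
    - {"turn": [0,0,0],"xyz": [0,0,-0.02],"hand": 0.045}
    - {"turn": [0,0,0],"xyz": [0,0,-0.02],"hand": 0.045}
    - {"turn": [0,0,0],"xyz": [0,0,-0.02],"hand": 0.045}
    - {"turn": [0,0,0],"xyz": [0,0,-0.02],"hand": 0.045}
    - {"turn": [0,0,0],"xyz": [0,0,-0.02],"hand": 0.045}
    - {"turn": [0,0,0],"xyz": [0,0,-0.01],"hand": 0.045}
    - {"turn": [0,0,0],"xyz": [0,0,0],"hand": 0.045}
    - {"turn": [0,0,0],"xyz": [0,0,0],"hand": 0.045}

```text
clock: 52.2
eef_pos: [428.6, 169.9, 307.1]
ee_rot: [0.707, 0.707, 0.001, 0.0]
contact_force: [-0.8, -0.4, -1.8]
width: 57.4
grasp_force: 64.4
```

>>> play_rows:
  series:
    - {"turn": [0,0,0],"xyz": [0.0046,0.0215,0],"hand": 0.045}
    - {"turn": [0,0,0],"xyz": [0.0046,0.0215,0],"hand": 0.045}
    - {"turn": [0,0,0],"xyz": [0.0046,0.0215,0],"hand": 0.045}
    - {"turn": [0,0,0],"xyz": [0.0046,0.0215,0],"hand": 0.045}
    - {"turn": [0,0,0],"xyz": [0.0046,0.0215,0],"hand": 0.045}
    - {"turn": [0,0,0],"xyz": [0.0046,0.0215,0],"hand": 0.045}
    - {"turn": [0,0,0],"xyz": [0,0,0],"hand": 0.045}
    - {"turn": [0,0,0],"xyz": [0,0,0.01],"hand": 0.045}
    - {"turn": [0,0,0],"xyz": [0,0,0.01],"hand": 0.045}
    - {"turn": [0,0,0],"xyz": [0,0,0.005],"hand": 0.045}
    - {"turn": [0,0,0],"xyz": [0,0,0],"hand": 0.045}
    - {"turn": [0,0,0],"xyz": [0,0,0],"hand": 0.045}

```text
clock: 53.2
eef_pos: [556.5, 197.1, 280.7]
ee_rot: [0.707, 0.707, -0.001, -0.0]
contact_force: [-0.1, 0.1, -1.4]
width: 57.8
grasp_force: 64.8
```

>>> play_rows:
  series:
    - {"turn": [0,0,0],"xyz": [0,0,0.004],"hand": 0.045}
    - {"turn": [0,0,0],"xyz": [0,0,0.004],"hand": 0.045}
    - {"turn": [0,0,0],"xyz": [0,0,0.004],"hand": 0.045}
    - {"turn": [0,0,0],"xyz": [0,0,0.004],"hand": 0.045}
    - {"turn": [0,0,0],"xyz": [0,0,0.004],"hand": 0.045}
    - {"turn": [0,0,0],"xyz": [0,0,0.004],"hand": 0.045}
    - {"turn": [0,0,0],"xyz": [0,0,0.004],"hand": 0.045}
    - {"turn": [0,0,0],"xyz": [0,0,0],"hand": 0.045}

```text
clock: 53.87
eef_pos: [558.0, 197.5, 253.1]
ee_rot: [0.707, 0.707, 0.0, 0.0]
contact_force: [3.3, 1.1, -4.4]
width: 57.6
grasp_force: 64.8
```

>>> play_rows:
  series:
    - {"turn": [0,0,0],"xyz": [0,0,0.006],"hand": 0.045}
    - {"turn": [0,0,0],"xyz": [0,0,0.006],"hand": 0.045}
    - {"turn": [0,0,0],"xyz": [0,0,0.006],"hand": 0.045}
    - {"turn": [0,0,0],"xyz": [0,0,0.006],"hand": 0.045}
    - {"turn": [0,0,0],"xyz": [0,0,0.006],"hand": 0.045}
    - {"turn": [0,0,0],"xyz": [0,0,0.006],"hand": 0.045}
    - {"turn": [0,0,0],"xyz": [0,0,0.006],"hand": 0.045}
    - {"turn": [0,0,0],"xyz": [0,0,0.003],"hand": 0.045}
    - {"turn": [0,0,0],"xyz": [0,0,0],"hand": 0.045}

```text
clock: 54.62
eef_pos: [558.1, 197.5, 207.9]
ee_rot: [0.707, 0.707, 0.0, 0.0]
contact_force: [7.9, 1.1, -6.6]
width: 57.2
grasp_force: 65.1
```

>>> play_rows:
  series:
    - {"turn": [0,0,0],"xyz": [0,0,0.001],"hand": 0.045}
    - {"turn": [0,0,0],"xyz": [0,0,0],"hand": 0.0854}
    - {"turn": [0,0,0],"xyz": [0,0,0],"hand": 0.0854}
    - {"turn": [0,0,0],"xyz": [0,0,0],"hand": 0.0854}
    - {"turn": [0,0,0],"xyz": [0,0,0],"hand": 0.0854}
    - {"turn": [0,0,0],"xyz": [0,0,-0.015],"hand": 0.0854}
    - {"turn": [0,0,0],"xyz": [0,0,-0.02],"hand": 0.0854}
    - {"turn": [0,0,0],"xyz": [0,0,-0.025],"hand": 0.0854}
    - {"turn": [0,0,0],"xyz": [0,0,-0.025],"hand": 0.0854}
    - {"turn": [0,0,0],"xyz": [0,0,-0.025],"hand": 0.0854}
    - {"turn": [0,0,0],"xyz": [0,0,-0.025],"hand": 0.0854}
    - {"turn": [0,0,0],"xyz": [0,0,-0.025],"hand": 0.0854}
    - {"turn": [0,0,0],"xyz": [0,0,-0.015],"hand": 0.0854}
    - {"turn": [0,0,0],"xyz": [0,0,0],"hand": 0.0854}
    - {"turn": [0,0,0],"xyz": [0,0,0],"hand": 0.0854}

```text
clock: 55.87
eef_pos: [557.6, 197.4, 383.3]
ee_rot: [0.707, 0.707, 0.001, 0.0]
contact_force: [-0.2, 0.7, -0.6]
width: 85.7
grasp_force: 0.0
```

```bash
python3 - <<'E'
from h import *
shot("scene","s10",(180,120,500,330),2.4)
s=r.get_state();print(s["eef_pos"],s["contact_force"])
E
```

```text
[557.24357771 197.29472821 382.06137633] [-0.09640685 -1.65370396 -1.5838315 ]
```

View pics/s10.png

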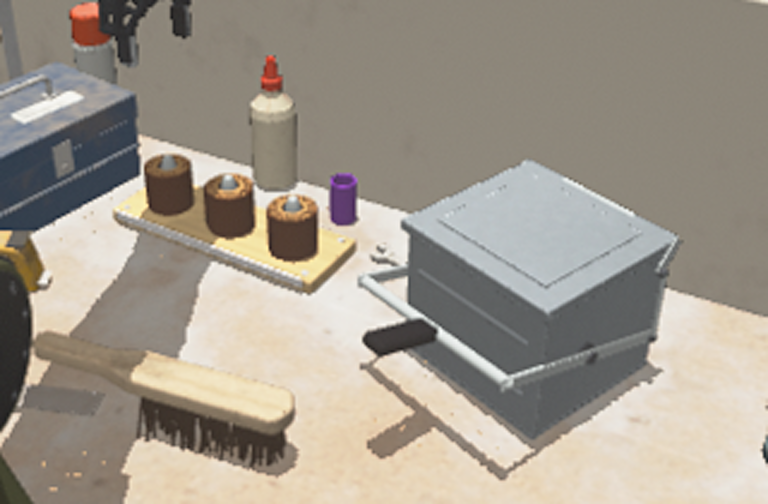

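All three rolls sit flat on their spindles (168,185), (230,205), (292,228), the lid is shut with the lever up, and the bystanders are untouched.

```bash
python3 -c "
from rig import hand_in
print(hand_in())"
```

```text
the job is handed in; nothing more can be done
None
```

Job handed in at about 56 s: all three empty cores are in the bin with the lid closed by its lever, the three fresh rolls sit flat on the spindles, and the glue bottle, tape measure and spanner were not touched.

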